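# Unload the strop gluing stack

## Task

The glue on the two leather strops has dried: unload their stack from the top down, one piece at a time. Lay each strop leather side up in a bay of its own in the drying rack, down on both bearers, and set the plywood spacer plates aside in their own neat pile, squarely one on the other, on the rest with the end stops. Set every piece down rather than drop it, and leave the other things on the bench where they are.

Things in the scene. Friction and masses are not known exactly. Their poses are not given: they have to be found in the camera images.
- plate_high_centre (a point): Plain plywood spacer plate, 62 (x) x 160 (y) x 12 mm, 0.06 to 0.11 kg. This point is its centre, half-way up; x runs across it, y along it, z up out of its upper face. At first it lies on top of the stack, on the upper strop.
- strop_high_centre (a point): Strop: wooden block 52 (x) x 200 (y) x 18 mm with a 3 mm leather strip on top (50 wide, from 95 mm on the -y side to 55 mm on the +y side), 21 mm high in all, 0.13 to 0.27 kg. This point is its centre, half-way up; x runs across it, y along it, z up out of its upper face. At first it is the second piece from the top; the plate below it is wider and sticks out about 5 mm beyond its long sides.
- plate_low_centre (a point): Plain plywood spacer plate, 62 (x) x 160 (y) x 12 mm, 0.06 to 0.11 kg. This point is its centre, half-way up; x runs across it, y along it, z up out of its upper face. At first it is the third piece from the top, between the two strops.
- strop_low_centre (a point): Strop: wooden block 52 (x) x 200 (y) x 18 mm with a 3 mm leather strip on top (50 wide, from 95 mm on the -y side to 55 mm on the +y side), 21 mm high in all, 0.13 to 0.27 kg. This point is its centre, half-way up; x runs across it, y along it, z up out of its upper face. At first it lies lowest, across the two bearers of the bed.
- bed_top (a point): Fixed bed under the stack: two wooden bearers 86 (x) x 18 (y) x 24 mm high, 60 mm either side of the middle along y, on a spine 24 mm wide, 12 high; else open to the bench. Point: middle, level with the bearers' tops, 24 mm above the bench; the stack rises 66 mm above it. x across, y along, z up.
- rest_top (a point): Fixed wooden rest for the spacer plates: bearers and spine as on the bed, and at each end an upright end stop 50 mm wide, 44 mm high (20 above the bearers), inner faces 92 mm from this point along y. Point: middle, level with the bearers' tops, 24 mm above the bench. x across, y along, z up.
- bay_1 (a point): Bay of the fixed drying rack: two wooden bearers 196 (x) x 18 (y) x 24 mm high, 60 mm either side of the middle along y; 10 mm high blocks on them leave two bays 70 mm wide (x), 100 mm apart. A strop lies along y, across both bearers. Under each bay a spine 24 mm wide, 12 high, else open to the bench. Point: middle of the bay at bearer tops, 24 mm above the bench; x across, y along, z up.
- bay_2 (a point): The other bay of the drying rack, like bay_1, 100 mm from it along the rack's +x. Point: middle of the bay, level with the bearers' tops; x across, y along, z up.
- ink_bottle_centre (a point): Bystander: small brown dropper bottle, 33 mm across, 102 mm high, standing close beside the stack. This point is its centre, half-way up. It stands loose and must not be shifted.
- iron_block_centre (a point): Bystander: dark iron block 28 x 63 (y) x 19 mm, close beside the plate rest. This point is its centre, half-way up. It stands loose and must not be shifted.
- glue_bottle_centre (a point): Bystander: white glue bottle, 55 mm across, 162 mm high. This point is its centre, half-way up. It stands loose and must not be shifted.
- tea_mug_centre (a point): Bystander: white mug, 83 mm across (113 mm with its handle), 93 mm high. This point is its centre, half-way up. It stands loose and must not be shifted.
- mallet_centre (a point): Bystander: dark turned mallet lying down, 77 x 261 (y) x 78 mm. This point is its centre, half-way up. It stands loose and must not be shifted.

How it is judged:
By the outcome, as a careful person would: the job done as asked, in the order asked, and still so for the second after the job is handed in, with the robot touching nothing.
It also fails if it takes over 72 s, if anything falls off the work surface, if the arm or the gripper's body presses on something with over 40 N, if the wrist force passes 120 N, or if a joint passes its speed limit or range.

## Robot

A 6-joint arm with a two-finger parallel gripper is mounted at the origin on a cart in front of the work surface, level with it; the furniture and walls round the work are solid. World frame = base frame: x ahead of the robot, y to its left, z up, the work surface at z = 0. Lengths are in m, angles in rad, forces in N, time in s.
With the tool pointing down it reaches from about 0.25 to 0.775 m from the base axis. Payload 4 kg.
Tool frame: the origin (TCP) lies between the finger pads; the fingertips stand r.tips_ahead ahead of it and the grasp point (between the pads) lies 5 mm behind it (r.tips_ahead is the distance from the TCP to the fingertips, in m); x points along the fingers, y is the direction in which the jaws open and shut, and the axes are right-handed (so a half turn about x gives the same grasp; the last joint's range is limited). The gripper opens to 85 mm and grips with 20 to 120 N. Pads are 22 mm wide; open, the fingers measure 114 mm over their backs; the gripper's body (76 mm by 85 mm) begins 54 mm behind the grasp point. The pads swing forward as they close: fully open they stand 13 mm farther back than shut.
Start: joints at [1.14, 0.087, 1.371, -0, 1.684, -0.103], TCP at [0.177, 0.521, 0.245] pointing down, gripper open.
Joint ranges: [-3.1, 3.1], [-0.76, 2.03], [0.27, 2.55], [-1.08, 4.22], [0.17, 2.65], [-2.57, 2.57]. Speed limits (rad/s): [2.79, 2.79, 3.14, 3.14, 3.14, 3.14].

## Interface

Orientations are given as [roll, pitch, yaw] about the fixed x, y, z axes, in that order (R = Rz(yaw) Ry(pitch) Rx(roll)).
In Python, from bench import monitor, cams, r gives the robot as it stands.
- The arm moves only by the tool send_rows, never from a script. Its argument "rows" is a list of rows, each a list of 3 entries, a list of its own where there are three numbers: the turn, a rotation vector about the tool's x, y, z in degrees, then the shift along the tool's x, y, z in cm, then the closure, from 0 (fully open) to 1 (shut). A call has 1 to 5 rows; each row is the pose to reach, as a shift and turn from the pose commanded when the call began, along the tool's axes at that moment; what a row does not reach only later rows make up. A row lasts 1/12 s, in which the tool goes at most 41.7 mm and 7.16 degrees, less where a joint would pass 70% of its speed; a pose out of reach is approached as far as the arm can. A call with a gripper value outside its range is refused whole. The fingers move at their own pace and stop on an object; "newtons" is the grip in N (left out, the last holds). Time passes only in rows, so rows that repeat a pose let the fingers close. It gives the time, the measured TCP pose, the force and the opening at its end, in the units of the state.
- monitor.get_state(): the state, without advancing time (a new reading comes with each control period).
- cams.camera(name): name is "scene" or "top" or "wrist"; returns a dict with "pixels" (400x640x3 uint8, red, green, blue), "fx", "fy", "cx", "cy" (pixels), "rvec" (rotation vector, rad) and "tvec" (3), from world to camera coordinates, as OpenCV has them. Camera axes: x right, y down, z forward; pixel columns grow to the right and rows downward; lengths in m; the calibration is good to about 2 mm. A picture is of the moment at which its call begins. There is no depth.
- r.finish_job(): hands the job in, once; it reports no verdict.
The state is a dict: "clock": time; "joint_positions": joint angles; "qvel": joint speeds; "effort": joint torques, N m; "ee_pos": TCP position; "tcp_rot": TCP orientation; "force": force on the tool from outside, world axes, zero at the start; "wrist_torque": the same for the moment, N m; "grip_width": finger opening in m.
Only numpy, scipy, OpenCV 4.12 (cv2) and the standard library are available. Lean on these libraries where they do the work, as an engineer would, in place of code of your own. Each camera call takes 0.05 s, during which the arm holds its last target. There are 200 camera calls.

## Working session

There is one attempt and no reset: what is moved stays moved. The work goes in short steps, Python scripts to look and compute and a tool call to move; the robot and the scene stay as the last step left them, time stands still between calls to the robot, and variables do not carry over. Pictures are saved under pics/ and viewed, about 8 in all and at most 12, crops included, and the job is handed in when it is done.

Besides the shell and the picture viewer there is one more tool, called after "Call:" by a JSON object that holds its "fn" and its "kwargs". send_rows: Moves the arm, as the interface text tells. Its arguments: {"type":"object","properties":{"rows":{"type":"array","items":{"type":"array"}},"newtons":{"type":"number"}},"required":["rows"]}

```bash
ls; mkdir -p pics
python3 - <<'E'
from bench import monitor,cams,r
import cv2,numpy as np
print(monitor.get_state(), r.tips_ahead)
ims=[]
for n in ["scene","top"]:
    c=cams.camera(n); np.savez(f"pics/{n}0.npz",**c)
    cv2.imwrite(f"pics/{n}0.png",c["pixels"][...,::-1])
    print(n,c["fx"],c["cx"],c["cy"],c["rvec"],c["tvec"])
E
```

```text
pics
{'clock': 0.0, 'joint_positions': array([ 1.13987069e+00,  8.79535361e-02,  1.37227918e+00,  1.86165209e-05,
        1.68358661e+00, -1.03102594e-01]), 'qvel': array([ 0.00010257, -0.00020526, -0.00093194, -0.00018231,  0.00211644,
       -0.00015202]), 'effort': array([-1.85547593e-03, -3.51875317e+01, -3.13269711e+01, -4.83102667e-04,
        1.08930009e-02,  3.92473254e-06]), 'ee_pos': array([0.1768937 , 0.52028129, 0.24412724]), 'tcp_rot': array([-1.68220838,  1.56856958, -2.01002934]), 'force': array([ 0.01532163,  0.4809073 , -0.67798461]), 'wrist_torque': array([ 0.01388958, -0.03220479,  0.04452956]), 'grip_width': 0.08551776982738603} 0.014
scene 517.7575804698256 323.45864249367247 196.79274437911175 [ 1.88066889 -0.81650106  0.48766229] [-0.37762992  0.28778575  1.1027026 ]
top 471.85518187062115 320.11048865931815 202.32975228599392 [ 2.02456366 -2.17712034  0.24224438] [0.05371709 0.59015608 1.54292893]
```

View pics/top0.png

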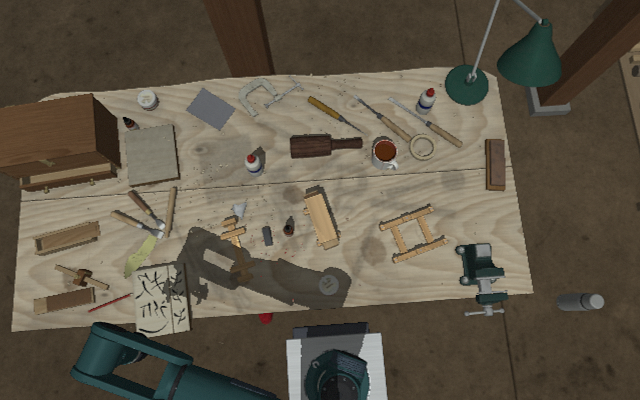

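View pics/scene0.png

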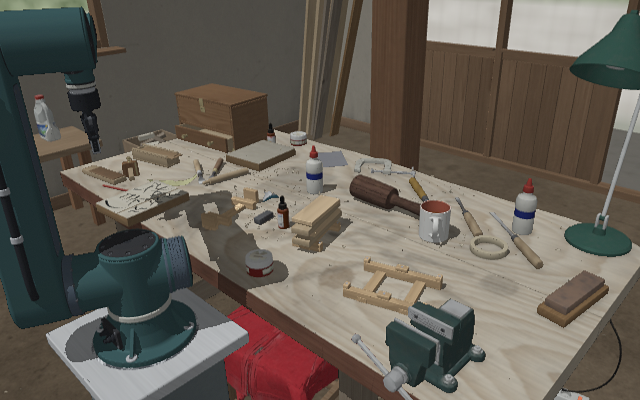

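```bash
cat > h.py <<'E'
import numpy as np,cv2
from scipy.spatial.transform import Rotation as R
def load(f): return dict(np.load(f))
def snap(name,f):
    from bench import cams
    c=cams.camera(name); np.savez(f"pics/{f}.npz",**c); return c
def ray(c,uv,z):
    uv=np.atleast_2d(np.array(uv,float)); Rm=cv2.Rodrigues(c["rvec"])[0]; t=np.ravel(c["tvec"])
    d=np.c_[(uv[:,0]-c["cx"])/c["fx"],(uv[:,1]-c["cy"])/c["fy"],np.ones(len(uv))]@Rm; o=-Rm.T@t
    return o+d*((z-o[2])/d[:,2])[:,None]
def proj(c,P):
    K=np.array([[c["fx"],0,c["cx"]],[0,c["fy"],c["cy"]],[0,0,1.]])
    return cv2.projectPoints(np.atleast_2d(np.array(P,float)),c["rvec"],c["tvec"],K,None)[0][:,0]
def save(c,f,box=None,s=1):
    im=c["pixels"][...,::-1]
    if box: im=im[box[1]:box[3],box[0]:box[2]]
    cv2.imwrite(f"pics/{f}.png",cv2.resize(im,None,fx=s,fy=s,interpolation=cv2.INTER_CUBIC))
def down(yaw):
    # tool x down; jaw axis (tool y) at heading yaw in world
    y=np.array([np.cos(yaw),np.sin(yaw),0]); x=np.array([0,0,-1.]); return np.c_[x,y,np.cross(x,y)]
def delta(p,jaw_deg):
    """turn (deg) and shift (cm) in tool axes from the measured pose to TCP p, jaws along heading jaw_deg"""
    from bench import monitor
    s=monitor.get_state(); Rc=R.from_euler("xyz",s["tcp_rot"]).as_matrix()
    best=min((R.from_matrix(Rc.T@down(np.radians(jaw_deg+k))) for k in (0,180)),key=lambda q:q.magnitude())
    jaw=np.degrees(np.arctan2(Rc[1,1],Rc[0,1]))
    print("t",round(s["clock"],2),"tcp",s["ee_pos"].round(4),"jaw",jaw.round(1),"q6",s["joint_positions"][5].round(2),"F",s["force"].round(1),"w",round(s["grip_width"],4))
    print(" turn",np.degrees(best.as_rotvec()).round(1),"shift cm",(Rc.T@(np.array(p)-s["ee_pos"])*100).round(2))
E
python3 - <<'E'
from h import *
c=load("pics/top0.npz")
save(c,"crop1",(210,180,460,280),3.2)
print("cam",-cv2.Rodrigues(c["rvec"])[0].T@c["tvec"])
print(ray(c,[(321,218)],.09),ray(c,[(412,233),(233,235)],.024))
w=snap("wrist","w0"); save(w,"w0")
Rm=cv2.Rodrigues(w["rvec"])[0]
print("wrist",-Rm.T@w["tvec"],Rm[2],w["fx"])
E
```

```text
cam [0.23028086 0.02770647 1.63646035]
[[0.53352459 0.01191664 0.09      ]] [[ 0.47094443 -0.29819628  0.024     ]
 [ 0.50898517  0.31887651  0.024     ]]
wrist [0.11143775 0.54273173 0.37237794] [ 0.25870726 -0.09131683 -0.96162976] 307.84467757670194
```

View pics/crop1.png

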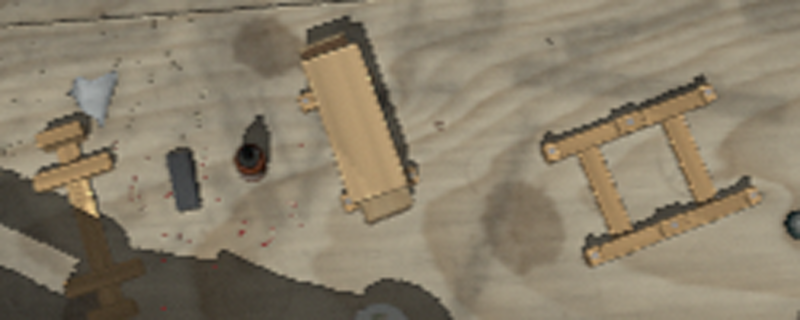

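View pics/w0.png

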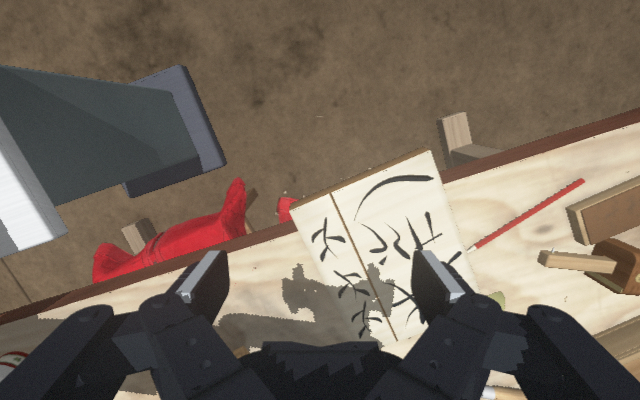

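Run:
```python
from h import *
c=load("pics/top0.npz")
px=lambda a:[(210+u/3.2,180+v/3.2) for u,v in a]
def rep(n,a,z):
    P=ray(c,px(a),z); print(n,P[:,:2].round(4).tolist(),"mean",P[:,:2].mean(0).round(4)); return P
def hd(d): return np.degrees(np.arctan2(d[1],d[0])).round(1),np.linalg.norm(d).round(4)
P=rep("plate",[(302,57),(353,42),(411,187),(363,201)],.09); print(hd(P[0]-P[3]),hd(P[1]-P[2]),hd(P[0]-P[1]))
P=rep("rack",[(549,152),(710,92),(757,195),(593,256)],.024+.005); print(hd(P[0]-P[1]),hd(P[3]-P[2]),hd((P[0]+P[1]-P[2]-P[3])/2))
P=rep("rest",[(36,184),(113,158),(142,268),(72,293)],.024); print(hd(P[0]-P[1]),hd(P[3]-P[2]),hd((P[0]+P[1]-P[2]-P[3])/2))
rep("ink",[(250,160)],.05);rep("iron",[(172,153),(190,149),(200,205),(182,210)],.019)
delta([.52,.015,.30],113)
```

```text
plate [[0.6068, 0.0628], [0.6191, 0.008], [0.4607, -0.0406], [0.4498, 0.0099]] mean [0.5341 0.0101]
(np.float64(18.6), np.float64(0.1656)) (np.float64(17.1), np.float64(0.1657)) (np.float64(102.7), np.float64(0.0561))
rack [[0.4969, -0.1948], [0.55, -0.376], [0.4342, -0.412], [0.3821, -0.23]] mean [ 0.4658 -0.3032]
(np.float64(106.3), np.float64(0.1888)) (np.float64(106.0), np.float64(0.1893)) (np.float64(17.2), np.float64(0.1207))
rest [[0.5032, 0.3596], [0.5256, 0.2757], [0.4047, 0.2492], [0.3836, 0.3244]] mean [0.4543 0.3022]
(np.float64(104.9), np.float64(0.0869)) (np.float64(105.6), np.float64(0.0781)) (np.float64(14.4), np.float64(0.1242))
ink [[0.508, 0.1262]] mean [0.508  0.1262]
iron [[0.5273, 0.2123], [0.5303, 0.1925], [0.4683, 0.1847], [0.4643, 0.2043]] mean [0.4976 0.1984]
t 0.15 tcp [0.1769 0.5204 0.2444] jaw 71.2 q6 -0.1 F [-0.3 -0.2  0. ] w 0.0856
 turn [-41.8  -0.    0.1] shift cm [ -5.51 -36.81  48.75]
```

```bash
cat >> h.py <<'E'
def plan(way,jaw_now=None):
    """way: list of (TCP, jaw heading deg); prints, per leg, the calls (turn, shift) that chain there"""
    from bench import monitor,r
    s=monitor.get_state(); R0=R.from_euler("xyz",s["tcp_rot"]); p=s["ee_pos"]
    m=R0.as_matrix(); print("t",round(s["clock"],2),"tcp",p.round(4),"jaw",np.degrees(np.arctan2(m[1,1],m[0,1])).round(1),"q6",s["joint_positions"][5].round(2),"F",s["force"].round(1),"w",round(s["grip_width"],4),"tips",r.tips_ahead)
    for q,j in way:
        q=np.array(q,float); R1=R.from_matrix(down(np.radians(j))); rv=(R0.inv()*R1).as_rotvec()
        n=int(max(np.ceil(np.degrees(np.linalg.norm(rv))/35),np.ceil(np.linalg.norm(q-p)/.2),1)); a=R0
        for k in range(n):
            print("  ",np.degrees(rv/n).round(1).tolist(),(a.inv().apply((q-p)/n)*100).round(2).tolist())
            a=a*R.from_rotvec(rv/n)
        print("  --"); R0,p=R1,q
E
python3 - <<'E'
from h import *
plan([((.53,.010,.30),-72)])
E
```

```text
t 0.15 tcp [0.1769 0.5204 0.2444] jaw 71.2 q6 -0.1 F [-0.3 -0.2  0. ] w 0.0856 tips 0.014
   [28.6, 0.0, 0.0] [-1.1, -7.39, 9.97]
   [28.6, 0.0, 0.0] [-1.11, -1.71, 12.29]
   [28.6, 0.0, 0.0] [-1.11, 4.4, 11.61]
   [28.6, 0.0, 0.0] [-1.11, 9.42, 8.08]
   [28.6, 0.0, 0.0] [-1.11, 12.14, 2.57]
  --
```

Call:
{"fn": "send_rows", "kwargs": {"rows": [[[28.6,0,0],[-1.1,-7.4,10],0],[[28.6,0,0],[-1.1,-7.4,10],0],[[28.6,0,0],[-1.1,-7.4,10],0],[[28.6,0,0],[-1.1,-7.4,10],0],[[28.6,0,0],[-1.1,-7.4,10],0]]}}

```text
clock: 0.57
ee_pos: [0.2491, 0.4171, 0.2566]
tcp_rot: [1.924, 1.57, 1.091]
force: [-0.2, 0.4, -0.5]
grip_width: 0.0854
```

Call:
{"fn": "send_rows", "kwargs": {"rows": [[[28.6,0,0],[-1.1,-1.7,12.3],0],[[28.6,0,0],[-1.1,-1.7,12.3],0],[[28.6,0,0],[-1.1,-1.7,12.3],0],[[28.6,0,0],[-1.1,-1.7,12.3],0],[[28.6,0,0],[-1.1,-1.7,12.3],0]]}}

```text
clock: 0.98
ee_pos: [0.3195, 0.3157, 0.2673]
tcp_rot: [-2.973, 1.57, 1.982]
force: [-0.2, 0.4, -0.3]
grip_width: 0.0857
```

Call:
{"fn": "send_rows", "kwargs": {"rows": [[[28.6,0,0],[-1.1,4.4,11.6],0],[[28.6,0,0],[-1.1,4.4,11.6],0],[[28.6,0,0],[-1.1,4.4,11.6],0],[[28.6,0,0],[-1.1,4.4,11.6],0],[[28.6,0,0],[-1.1,4.4,11.6],0]]}}

```text
clock: 1.4
ee_pos: [0.39, 0.2145, 0.2779]
tcp_rot: [-1.829, 1.569, 2.631]
force: [-0.2, -0.2, 0.1]
grip_width: 0.0853
```

Call:
{"fn": "send_rows", "kwargs": {"rows": [[[28.6,0,0],[-1.1,9.4,8.1],0],[[28.6,0,0],[-1.1,9.4,8.1],0],[[28.6,0,0],[-1.1,9.4,8.1],0],[[28.6,0,0],[-1.1,9.4,8.1],0],[[28.6,0,0],[-1.1,9.4,8.1],0]]}}

```text
clock: 1.82
ee_pos: [0.4605, 0.1133, 0.2886]
tcp_rot: [-1.361, 1.569, 2.602]
force: [-0.4, 0.5, 0.3]
grip_width: 0.0858
```

Call:
{"fn": "send_rows", "kwargs": {"rows": [[[28.6,0,0],[-1.1,12.1,2.6],0],[[28.6,0,0],[-1.1,12.1,2.6],0],[[28.6,0,0],[-1.1,12.1,2.6],0],[[28.6,0,0],[-1.1,12.1,2.6],0],[[28.6,0,0],[-1.1,12.1,2.6],0]]}}

```text
clock: 2.23
ee_pos: [0.531, 0.0122, 0.2993]
tcp_rot: [-0.948, 1.568, 2.518]
force: [-0.1, 0.9, 0.0]
grip_width: 0.0853
```

Run:
```python
from h import *
w=snap("wrist","w1"); t=snap("top","t1")
# one mosaic: wrist view left, top crop of the rest right
a=w["pixels"]; b=cv2.resize(t["pixels"][190:290,205:280],None,fx=4,fy=4,interpolation=cv2.INTER_CUBIC)[:400]
a=cv2.resize(a,(500,312)); im=np.zeros((400,800,3),np.uint8); im[:312,:500]=a; im[:,500:]=b
cv2.imwrite("pics/m1.png",im[...,::-1])
print(proj(w,[(.53,.01,.09),(.454,.302,.024),(.466,-.303,.024)]))
```

```text
[[321.34738336 178.86870434]
 [ 90.68335811 152.56559569]
 [509.52128293 276.76593567]]
```

View pics/m1.png

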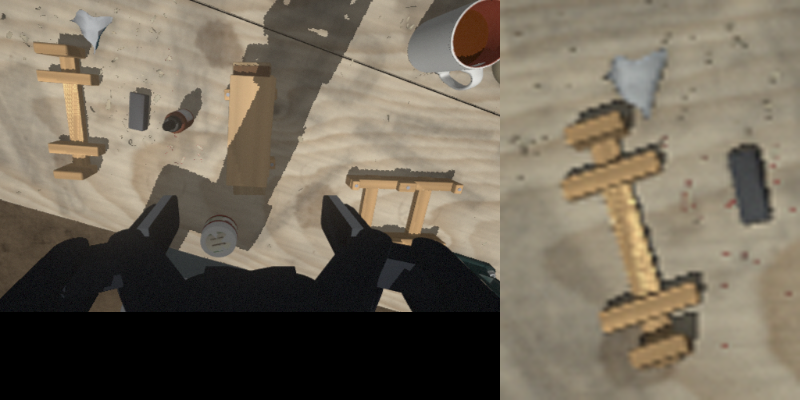

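Run:
```python
from h import *
w=load("pics/w1.npz")["pixels"]
f=lambda x0,y0,x1,y1:cv2.resize(w[y0:y1,x0:x1],None,fx=3,fy=3,interpolation=cv2.INTER_CUBIC)
im=np.hstack([f(270,70,370,265),f(30,45,140,240)])
im=cv2.convertScaleAbs(im,alpha=1.3)
cv2.imwrite("pics/m2.png",im[...,::-1])
```

```text
(no output)
```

View pics/m2.png

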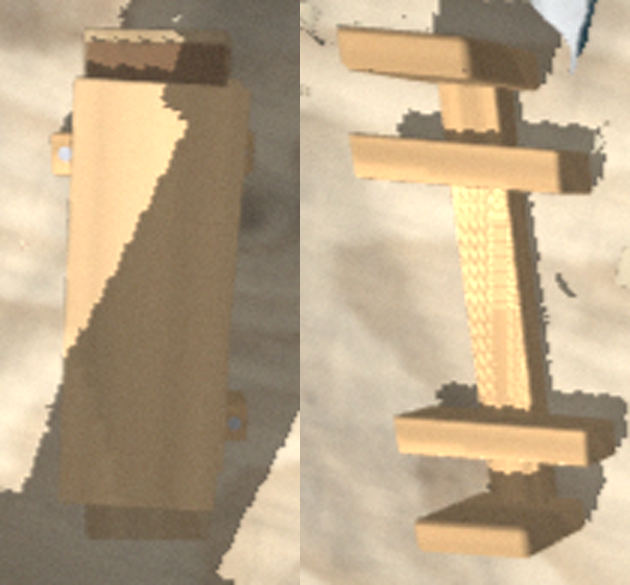

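Run:
```python
from h import *
c=load("pics/w1.npz")
def hd(d): return np.degrees(np.arctan2(d[1],d[0])).round(1),np.linalg.norm(d).round(4)
P=ray(c,[(270+u/3,70+v/3) for u,v in [(77,79),(248,84),(215,510),(58,500)]],.09)
print(P.mean(0).round(4),hd(P[0]-P[3]),hd(P[1]-P[2]),hd(P[0]-P[1]),hd(P[3]-P[2]))
P=ray(c,[(30+(u-300)/3,45+v/3) for u,v in [(350,133),(556,152),(560,192),(357,176),(397,414),(583,428),(588,466),(398,450)]],.024)
a,b=P[:4].mean(0),P[4:].mean(0); print("rest",((a+b)/2).round(4),hd(a-b),hd(P[0]-P[1]),hd(P[3]-P[2]),hd(P[4]-P[5]),hd(P[7]-P[6]),hd(P[0]-P[3]))
# strop's leather end / bed bearer screws
from bench import monitor
plan([((.534,.010,.15),-72)])
```

```text
[0.5365 0.0142 0.09  ] (np.float64(14.6), np.float64(0.1574)) (np.float64(15.6), np.float64(0.1598)) (np.float64(107.0), np.float64(0.0593)) (np.float64(104.7), np.float64(0.062))
rest [0.4598 0.3059 0.024 ] (np.float64(14.1), np.float64(0.1188)) (np.float64(103.5), np.float64(0.0839)) (np.float64(104.2), np.float64(0.0838)) (np.float64(104.1), np.float64(0.0824)) (np.float64(103.5), np.float64(0.0851)) (np.float64(14.4), np.float64(0.0169))
t 2.33 tcp [0.5301 0.0133 0.2999] jaw -71.1 q6 1.16 F [-0.2 -0.5 -0.9] w 0.0856 tips 0.014
   [0.9, 0.0, 0.1] [14.99, 0.47, -0.27]
  --
```

Run:
```python
from h import *
plan([((.5365,.0142,.15),-75),((.5365,.0142,.0825),-75)])
```

```text
t 2.33 tcp [0.5301 0.0133 0.2999] jaw -71.1 q6 1.16 F [-0.2 -0.5 -0.9] w 0.0856 tips 0.014
   [3.9, 0.0, 0.1] [14.99, 0.15, -0.65]
  --
   [0.0, 0.0, 0.0] [6.75, 0.0, -0.0]
  --
```

Call:
{"fn": "send_rows", "kwargs": {"rows": [[[3.9,0,0.1],[15,0.15,-0.65],0],[[3.9,0,0.1],[15,0.15,-0.65],0],[[3.9,0,0.1],[15,0.15,-0.65],0],[[3.9,0,0.1],[15,0.15,-0.65],0],[[3.9,0,0.1],[15,0.15,-0.65],0]]}}

```text
clock: 2.75
ee_pos: [0.532, 0.0144, 0.1428]
tcp_rot: [-0.282, 1.557, 3.118]
force: [-1.0, 0.4, -1.2]
grip_width: 0.0854
```

Run:
```python
from h import *
plan([((.5365,.0142,.0825),-75)])
c=snap("wrist","w2"); save(c,"w2")
```

```text
t 2.75 tcp [0.532  0.0144 0.1428] jaw -75.1 q6 1.23 F [-1.   0.4 -1.2] w 0.0854 tips 0.014
   [-0.1, 0.8, 0.2] [6.03, 0.15, -0.51]
  --
```

View pics/w2.png

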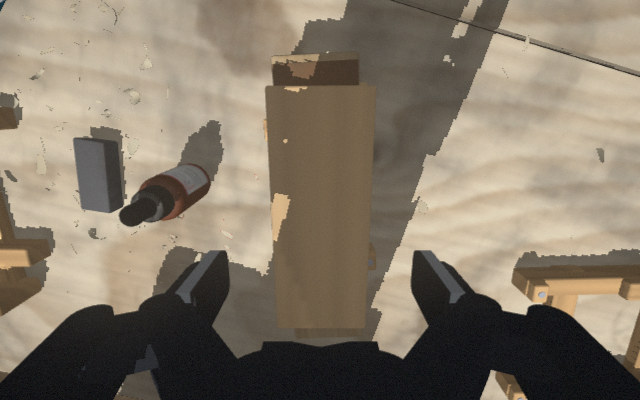

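Call:
{"fn": "send_rows", "kwargs": {"rows": [[[0,0,0],[3,0,0],0],[[0,0,0],[5,0,0],0],[[0,0,0],[6.7,0,0],0],[[0,0,0],[6.7,0,0],0],[[0,0,0],[6.7,0,0],0]]}}

```text
clock: 3.22
ee_pos: [0.5381, 0.0122, 0.0855]
tcp_rot: [2.419, 1.567, -0.469]
force: [0.9, -0.5, 0.4]
grip_width: 0.0851
```

Run:
```python
from h import *
c=load("pics/w2.npz")
def hd(d): return np.degrees(np.arctan2(d[1],d[0])).round(1),np.linalg.norm(d).round(4)
P=ray(c,[(266,86),(375,86),(365,328),(275,328)],.09)
print(P.mean(0).round(4),hd(P[0]-P[3]),hd(P[1]-P[2]),hd(P[0]-P[1]),hd(P[3]-P[2]))
plan([((.5365,.0142,.0825),-75)])
```

```text
[0.536 0.015 0.09 ] (np.float64(14.2), np.float64(0.1586)) (np.float64(15.2), np.float64(0.1584)) (np.float64(104.8), np.float64(0.0599)) (np.float64(104.9), np.float64(0.0628))
t 3.22 tcp [0.5381 0.0122 0.0855] jaw -75.5 q6 1.24 F [ 0.9 -0.5  0.4] w 0.0851 tips 0.014
   [-0.5, -0.1, -0.1] [0.3, -0.23, 0.1]
  --
```

Call:
{"fn": "send_rows", "kwargs": {"rows": [[[-0.4,0,0],[0.3,-0.25,0.15],0],[[-0.4,0,0],[0.3,-0.25,0.15],0],[[-0.4,0,0],[0.3,-0.25,0.15],0.2],[[-0.4,0,0],[0.3,-0.25,0.15],0.5],[[-0.4,0,0],[0.3,-0.25,0.15],1]], "newtons": 40}}

```text
clock: 3.63
ee_pos: [0.536, 0.0133, 0.0819]
tcp_rot: [2.414, 1.567, -0.47]
force: [-1.1, 0.6, 6.8]
grip_width: 0.0612
```

Call:
{"fn": "send_rows", "kwargs": {"rows": [[[0,0,0],[0,0,0],1],[[0,0,0],[0,0,0],1],[[0,0,0],[0,0,0],1],[[0,0,0],[0,0,0],1],[[0,0,0],[0,0,0],1]]}}

```text
clock: 4.05
ee_pos: [0.536, 0.0133, 0.0819]
tcp_rot: [2.428, 1.567, -0.457]
force: [-1.5, 1.2, 5.8]
grip_width: 0.0608
```

Run:
```python
from h import *
plan([((.536,.0148,.16),-75.1)])
```

```text
t 4.05 tcp [0.536  0.0133 0.0819] jaw -75.3 q6 1.23 F [-1.5  1.2  5.8] w 0.0608 tips 0.014
   [-0.2, -0.1, -0.1] [-7.81, -0.13, -0.06]
  --
```

Run:
```python
from h import *
plan([((.536,.0133,.18),-75.3),((.4598,.3059,.18),-76),((.4598,.3059,.06),-76)])
```

```text
t 4.05 tcp [0.536  0.0133 0.0819] jaw -75.3 q6 1.23 F [-1.5  1.2  5.8] w 0.0608 tips 0.014
   [0.0, -0.1, -0.1] [-9.81, 0.02, -0.02]
  --
   [0.4, 0.0, 0.0] [-0.0, -15.12, -0.03]
   [0.4, 0.0, 0.0] [0.0, -15.12, 0.07]
  --
   [0.0, 0.0, 0.0] [12.0, 0.0, -0.0]
  --
```

Call:
{"fn": "send_rows", "kwargs": {"rows": [[[0,0,0],[-1,0,0],1],[[0,0,0],[-3,0,0],1],[[0,0,0],[-6,0,0],1],[[0,0,0],[-9.8,0,0],1],[[0,0,0],[-9.8,0,0],1]]}}

```text
clock: 4.47
ee_pos: [0.5389, 0.0131, 0.1871]
tcp_rot: [2.696, 1.556, -0.189]
force: [1.8, 0.4, -0.0]
grip_width: 0.061
```

Call:
{"fn": "send_rows", "kwargs": {"rows": [[[0,0,0],[0,-2,0],1],[[0,0,0],[0,-5,0],1],[[0.4,0,0],[0,-8.5,0],1],[[0.4,0,0],[0,-12,0],1],[[0.4,0,0],[0,-15.1,0],1]]}}

```text
clock: 4.88
ee_pos: [0.4959, 0.1609, 0.1781]
tcp_rot: [1.483, 1.57, -1.409]
force: [-0.1, 0.2, -0.6]
grip_width: 0.061
```

Call:
{"fn": "send_rows", "kwargs": {"rows": [[[0,0,0],[0,-4,0],1],[[0,0,0],[0,-8,0],1],[[0.4,0,0],[0,-11,0],1],[[0.4,0,0],[0,-13.5,0],1],[[0.4,0,0],[0,-15.1,0],1]]}}

```text
clock: 5.3
ee_pos: [0.4581, 0.3082, 0.1777]
tcp_rot: [1.158, 1.57, -1.738]
force: [0.3, -0.1, -0.2]
grip_width: 0.0611
```

Call:
{"fn": "send_rows", "kwargs": {"rows": [[[0,0,0],[0,0,0],1],[[0,0,0],[0,0,0],1],[[0,0,0],[0,0,0],1]]}}

```text
clock: 5.55
ee_pos: [0.4595, 0.3051, 0.1776]
tcp_rot: [1.45, 1.568, -1.449]
force: [0.1, -0.1, -1.2]
grip_width: 0.0609
```

Run:
```python
from h import *
plan([((.4598,.3059,.06),-76)])
c=snap("wrist","w3"); save(c,"w3")
```

```text
t 5.55 tcp [0.4595 0.3051 0.1776] jaw -76.1 q6 1.81 F [ 0.1 -0.1 -1.2] w 0.0609 tips 0.014
   [-0.1, 0.0, -0.1] [11.76, -0.1, -0.05]
  --
```

View pics/w3.png

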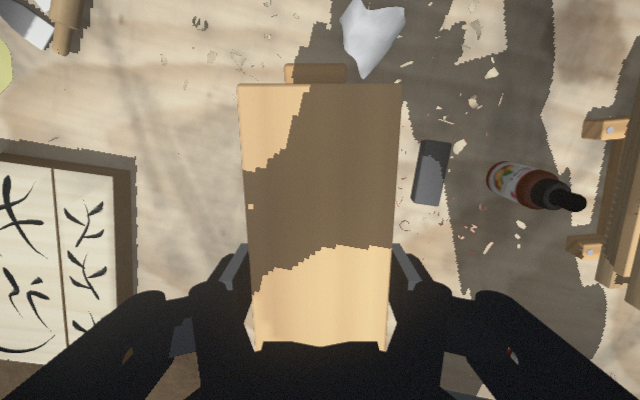

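Call:
{"fn": "send_rows", "kwargs": {"rows": [[[0,0,0],[3,-0.1,0],1],[[0,0,0],[6,-0.1,0],1],[[0,0,0],[9,-0.1,0],1],[[0,0,0],[11,-0.1,0],1],[[0,0,0],[11.7,-0.1,0],1]]}}

```text
clock: 6.02
ee_pos: [0.4572, 0.3039, 0.0565]
tcp_rot: [0.48, 1.562, -2.421]
force: [-0.1, -0.6, -0.7]
grip_width: 0.0613
```

Call:
{"fn": "send_rows", "kwargs": {"rows": [[[0,0,0],[1.0,0,0],1],[[0,0,0],[1.5,0,0],1],[[0,0,0],[1.5,0,0],1],[[0,0,0],[1.5,0,0],1]]}}

```text
clock: 6.35
ee_pos: [0.4601, 0.3068, 0.047]
tcp_rot: [2.647, 1.568, -0.252]
force: [0.4, -0.1, 0.9]
grip_width: 0.0613
```

Run:
```python
from h import *
c=load("pics/w3.npz")
S=ray(c,[(285,66),(345,66)],.044).mean(0)[:2]; u=np.array([np.cos(np.radians(14)),np.sin(np.radians(14))]); v=np.array([-u[1],u[0]])
print("stop lateral/along vs rest",(S-[.4598,.3059])@v,(S-[.4598,.3059])@u)
P=ray(c,[(237,85),(402,85),(387,350),(257,350)],.1776+.0081); print(P.mean(0),(P[0]-P[1])@P[0:1].T*0+np.linalg.norm(P[0]-P[1]))
plan([((.4598,.3059,.0285),-76)])
```

```text
stop lateral/along vs rest 0.0019946315137496957 0.10460522497087503
[0.48007235 0.30936247 0.1857    ] [0.06042838]
t 6.35 tcp [0.4601 0.3068 0.047 ] jaw -76.1 q6 1.82 F [ 0.4 -0.1  0.9] w 0.0613 tips 0.014
   [-0.1, -0.1, -0.1] [1.85, 0.08, 0.05]
  --
```

Call:
{"fn": "send_rows", "kwargs": {"rows": [[[0,0,0],[0.6,0,0],1],[[0,0,0],[1.2,0,0],1],[[0,0,0],[1.5,0,0],1],[[0,0,0],[1.7,0,0],1],[[0,0,0],[1.7,0,0],1]]}}

```text
clock: 6.77
ee_pos: [0.4588, 0.3064, 0.0281]
tcp_rot: [1.094, 1.569, -1.804]
force: [-0.0, 0.2, -0.8]
grip_width: 0.0611
```

Call:
{"fn": "send_rows", "kwargs": {"rows": [[[0,0,0],[0.1,0,0],1],[[0,0,0],[0.15,0,0],1],[[0,0,0],[0.15,0,0],1]]}}

```text
clock: 7.02
ee_pos: [0.4593, 0.3067, 0.0277]
tcp_rot: [1.897, 1.569, -1.002]
force: [-1.2, 0.0, 0.2]
grip_width: 0.0609
```

Call:
{"fn": "send_rows", "kwargs": {"rows": [[[0,0,0],[0.1,0,0],1],[[0,0,0],[0.15,0,0],1],[[0,0,0],[0.15,0,0],1]]}}

```text
clock: 7.27
ee_pos: [0.4594, 0.3067, 0.0276]
tcp_rot: [1.987, 1.569, -0.911]
force: [-4.7, -2.4, 8.6]
grip_width: 0.0608
```

Call:
{"fn": "send_rows", "kwargs": {"rows": [[[0,0,0],[0.1,0,0],1],[[0,0,0],[0.1,0,0],1],[[0,0,0],[0.1,0,0],1]]}}

```text
clock: 7.52
ee_pos: [0.4594, 0.3067, 0.0276]
tcp_rot: [2.037, 1.569, -0.862]
force: [-5.5, -2.6, 12.0]
grip_width: 0.0613
```

Call:
{"fn": "send_rows", "kwargs": {"rows": [[[0,0,0],[-0.15,0,0],1],[[0,0,0],[-0.15,0,0],0],[[0,0,0],[-0.15,0,0],0],[[0,0,0],[-0.15,0,0],0],[[0,0,0],[-0.15,0,0],0]]}}

```text
clock: 7.93
ee_pos: [0.4591, 0.3064, 0.0258]
tcp_rot: [1.315, 1.569, -1.584]
force: [-0.6, -0.7, 0.8]
grip_width: 0.0852
```

Call:
{"fn": "send_rows", "kwargs": {"rows": [[[0,0,0],[-2,0,0],0],[[0,0,0],[-5,0,0],0],[[0,0,0],[-9,0,0],0],[[0,0,0],[-13,0,0],0],[[0,0,0],[-16,0,0],0]]}}

```text
clock: 8.35
ee_pos: [0.4597, 0.3071, 0.1896]
tcp_rot: [2.898, 1.567, -0.0]
force: [0.9, 0.3, 0.9]
grip_width: 0.0852
```

Run:
```python
from h import *
plan([((.536,.0148,.22),-75.1)])
c=snap("wrist","w4"); t=snap("top","t4")
b=cv2.resize(t["pixels"][190:290,215:275],None,fx=4,fy=4,interpolation=cv2.INTER_CUBIC)
im=np.hstack([cv2.resize(c["pixels"][:,100:],(540,400)),b]); cv2.imwrite("pics/m4.png",im[...,::-1])
```

```text
t 8.35 tcp [0.4597 0.3071 0.1896] jaw -76.1 q6 1.82 F [0.9 0.3 0.9] w 0.0852 tips 0.014
   [-0.5, -0.1, -0.0] [-1.51, 15.11, -0.19]
   [-0.5, -0.1, -0.0] [-1.51, 15.11, -0.06]
  --
```

View pics/m4.png

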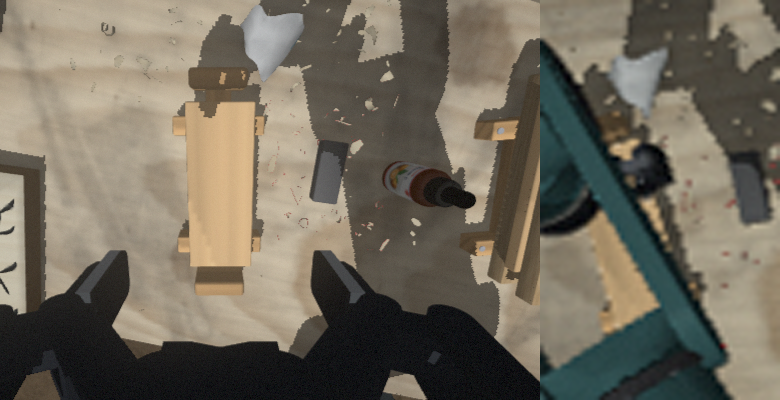

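Call:
{"fn": "send_rows", "kwargs": {"rows": [[[-0.5,0,0],[-1.5,3,0],0],[[-0.5,0,0],[-1.5,7,0],0],[[-0.5,0,0],[-1.5,11,0],0],[[-0.5,0,0],[-1.5,15.1,-0.2],0]]}}

```text
clock: 8.78
ee_pos: [0.4971, 0.1596, 0.2009]
tcp_rot: [1.248, 1.569, -1.64]
force: [1.4, -0.9, -1.3]
grip_width: 0.0851
```

Call:
{"fn": "send_rows", "kwargs": {"rows": [[[-0.5,0,0],[-1.5,4,0],0],[[-0.5,0,0],[-1.5,8,0],0],[[-0.5,0,0],[-1.5,12,0],0],[[-0.5,0,0],[-1.5,15.1,-0.1],0],[[-0.5,0,0],[-1.5,15.1,-0.1],0]]}}

```text
clock: 9.2
ee_pos: [0.5368, 0.0092, 0.2154]
tcp_rot: [1.177, 1.566, -1.712]
force: [0.4, 0.0, 0.2]
grip_width: 0.0855
```

Call:
{"fn": "send_rows", "kwargs": {"rows": [[[0,0,0],[0,0,0],0],[[0,0,0],[0,0,0],0]]}}

```text
clock: 9.37
ee_pos: [0.5356, 0.0151, 0.2158]
tcp_rot: [0.254, 1.569, -2.627]
force: [-0.9, 0.1, 0.0]
grip_width: 0.0854
```

Run:
```python
from h import *
c=snap("wrist","w5"); im=cv2.resize(c["pixels"][60:340,250:400],None,fx=2.1,fy=2.1,interpolation=cv2.INTER_CUBIC)
b=cv2.resize(c["pixels"][200:400,440:640],None,fx=2.4,fy=2.4,interpolation=cv2.INTER_CUBIC)
o=np.zeros((588,800,3),np.uint8);o[:,:315]=im;o[:480,320:]=b;o=cv2.convertScaleAbs(o,alpha=1.4);cv2.imwrite("pics/m5.png",o[...,::-1])
P=ray(load("pics/w4.npz"),[(287,102),(354,102),(351,266),(291,266)],.036);print(P.round(4),P.mean(0))
c=load("pics/w4.npz")
plan([((.536,.0148,.22),-75.1)])
```

```text
[[0.53   0.3533 0.036 ]
 [0.544  0.2965 0.036 ]
 [0.3908 0.257  0.036 ]
 [0.3763 0.3159 0.036 ]] [0.46031395 0.30568749 0.036     ]
t 9.42 tcp [0.5355 0.0157 0.2161] jaw -75.0 q6 1.23 F [ 0.2 -0.2  0.1] w 0.0855 tips 0.014
   [0.1, 0.1, -0.0] [-0.39, 0.1, -0.02]
  --
```

View pics/m5.png

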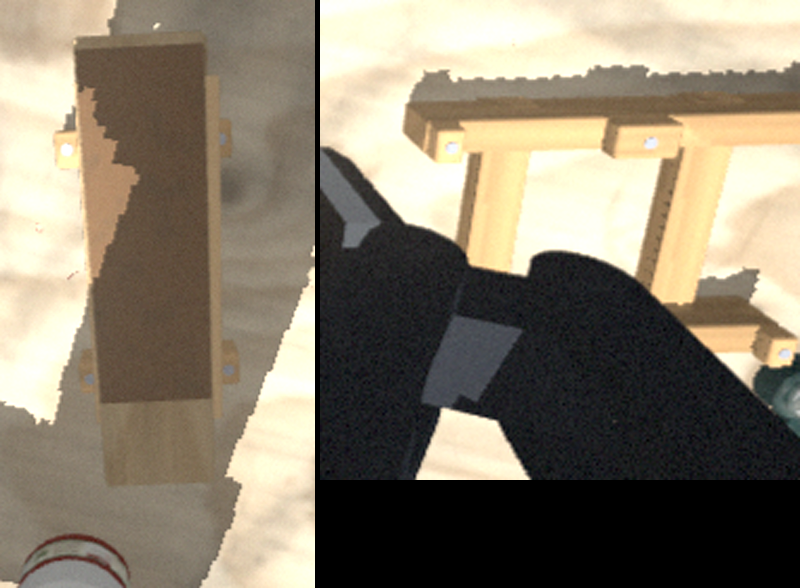

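Run:
```python
from h import *
c=load("pics/w5.npz"); f=lambda a,z: ray(c,[(250+u/2.1,60+v/2.1) for u,v in a],z)
def hd(d): return np.degrees(np.arctan2(d[1],d[0])).round(1),np.linalg.norm(d).round(4)
L=f([(78,46),(205,42),(211,400),(98,404)],.078); print("leather",L.mean(0).round(4),hd(L[0]-L[3]),hd(L[1]-L[2]),hd(L[0]-L[1]),hd(L[3]-L[2]))
h=np.radians(hd((L[0]+L[1]-L[2]-L[3])/2)[0]); print("strop centre",(L.mean(0)[:2]-.02*np.array([np.cos(h),np.sin(h)])).round(4),np.degrees(h))
B=f([(105,486),(215,482)],.075); print("bare end",B.mean(0).round(4)+.1*np.array([np.cos(h),np.sin(h),0]),hd(B[0]-B[1]))
Q=f([(218,75),(222,416)],.057);k=hd(Q[0]-Q[1]);g=np.radians(k[0]); print("plate_low",k,Q.mean(0)[:2]+.031*np.array([-np.sin(g),np.cos(g)]))
g=lambda u,v:(440+u/2.4,200+v/2.4)
# rack: far bearer block tops (z .034): left block and mid block, near bearer's block
P=ray(c,[g(449-320,146),g(650-320,142),g(783-320,351)],.034);print("rack screws",P.round(4),hd(P[0]-P[1]),hd(P[1]-P[2]))
```

```text
leather [0.5543 0.0188 0.078 ] (np.float64(16.6), np.float64(0.1508)) (np.float64(17.3), np.float64(0.1504)) (np.float64(106.5), np.float64(0.0489)) (np.float64(107.0), np.float64(0.0508))
strop centre [0.5352 0.0129] 16.9
bare end [0.53638136 0.01197022 0.075     ] (np.float64(107.2), np.float64(0.052))
plate_low (np.float64(17.3), np.float64(0.1578)) [0.54006681 0.01322969]
rack screws [[ 0.4996 -0.1948  0.034 ]
 [ 0.5252 -0.2839  0.034 ]
 [ 0.4368 -0.4048  0.034 ]] (np.float64(106.1), np.float64(0.0927)) (np.float64(53.8), np.float64(0.1498))
```

Run:
```python
from h import *
plan([((.5358,.0124,.12),-73),((.5358,.0124,.0705),-73)])
```

```text
t 9.42 tcp [0.5355 0.0157 0.2161] jaw -75.0 q6 1.23 F [ 0.2 -0.2  0.1] w 0.0855 tips 0.014
   [-2.0, 0.1, -0.0] [9.61, 0.32, 0.05]
  --
   [0.0, 0.0, 0.0] [4.95, 0.0, -0.0]
  --
```

Call:
{"fn": "send_rows", "kwargs": {"rows": [[[-2,0.1,0],[3,0.3,0],0],[[-2,0.1,0],[6,0.3,0],0],[[-2,0.1,0],[8.5,0.3,0.05],0],[[-2,0.1,0],[9.6,0.3,0.05],0],[[-2,0.1,0],[9.6,0.3,0.05],0]]}}

```text
clock: 9.83
ee_pos: [0.5337, 0.0131, 0.1172]
tcp_rot: [-0.24, 1.566, -3.084]
force: [-0.5, 0.8, -0.1]
grip_width: 0.0858
```

Call:
{"fn": "send_rows", "kwargs": {"rows": [[[0,0,0],[2,0,0],0],[[0,0,0],[3.5,0,0],0],[[0,0,0],[4.2,0,0],0],[[0,0,0],[4.5,0,0],0],[[0,0,0],[4.5,0,0],0]]}}

```text
clock: 10.25
ee_pos: [0.5368, 0.0119, 0.0765]
tcp_rot: [2.497, 1.568, -0.348]
force: [-0.0, -0.2, 1.2]
grip_width: 0.0854
```

Run:
```python
from h import *
plan([((.5358,.0124,.0705),-73)])
```

```text
t 10.25 tcp [0.5368 0.0119 0.0765] jaw -73.0 q6 1.19 F [-0.  -0.2  1.2] w 0.0854 tips 0.014
   [-0.0, -0.1, -0.1] [0.6, -0.08, 0.08]
  --
```

Call:
{"fn": "send_rows", "kwargs": {"rows": [[[0,0,0],[0.45,-0.05,0.05],0],[[0,0,0],[0.45,-0.05,0.05],0.2],[[0,0,0],[0.45,-0.05,0.05],0.3],[[0,0,0],[0.45,-0.05,0.05],1],[[0,0,0],[0.45,-0.05,0.05],1]], "newtons": 50}}

```text
clock: 10.67
ee_pos: [0.5365, 0.0118, 0.0724]
tcp_rot: [2.572, 1.566, -0.274]
force: [0.2, 0.9, 8.0]
grip_width: 0.0509
```

Call:
{"fn": "send_rows", "kwargs": {"rows": [[[0,0,0],[0,0,0],1],[[0,0,0],[0,0,0],1],[[0,0,0],[0,0,0],1]]}}

```text
clock: 10.92
ee_pos: [0.5365, 0.0118, 0.0724]
tcp_rot: [2.579, 1.566, -0.267]
force: [-0.8, 0.7, 5.1]
grip_width: 0.0503
```

Call:
{"fn": "send_rows", "kwargs": {"rows": [[[0,0,0],[-0.7,0,0],1],[[0,0,0],[-2,0,0],1],[[0,0,0],[-5,0,0],1],[[0,0,0],[-8,0,0],1],[[0,0,0],[-10.5,0,0],1]]}}

```text
clock: 11.33
ee_pos: [0.5349, 0.0119, 0.177]
tcp_rot: [1.653, 1.57, -1.194]
force: [-0.1, -0.3, -1.2]
grip_width: 0.0508
```

Run:
```python
from h import *
plan([((.4815,-.3487,.175),-73.7),((.4815,-.3487,.07),-73.7)])
```

```text
t 11.33 tcp [0.5349 0.0119 0.177 ] jaw -73.1 q6 1.19 F [-0.1 -0.3 -1.2] w 0.0508 tips 0.014
   [0.3, -0.0, -0.0] [0.12, 16.47, 7.8]
   [0.3, -0.0, -0.0] [0.11, 16.51, 7.71]
  --
   [0.0, 0.0, 0.0] [10.5, 0.0, -0.0]
  --
```

Call:
{"fn": "send_rows", "kwargs": {"rows": [[[0,0,0],[0,2.5,1.2],1],[[0.3,0,0],[0,6,2.8],1],[[0.3,0,0],[0,9.5,4.5],1],[[0.3,0,0],[0,13,6.1],1],[[0.3,0,0],[0.1,16.5,7.8],1]]}}

```text
clock: 11.75
ee_pos: [0.5079, -0.1698, 0.1747]
tcp_rot: [2.119, 1.57, -0.732]
force: [0.4, 0.3, -1.3]
grip_width: 0.0509
```

Call:
{"fn": "send_rows", "kwargs": {"rows": [[[0,0,0],[0,3.5,1.7],1],[[0.3,0,0],[0,7,3.3],1],[[0.3,0,0],[0,10.5,5],1],[[0.3,0,0],[0,14,6.6],1],[[0.3,0,0],[0.1,16.5,7.7],1]]}}

```text
clock: 12.17
ee_pos: [0.4806, -0.3517, 0.1735]
tcp_rot: [1.245, 1.57, -1.614]
force: [1.1, -0.5, -2.0]
grip_width: 0.0508
```

Call:
{"fn": "send_rows", "kwargs": {"rows": [[[0,0,0],[0,0,0],1],[[0,0,0],[0,0,0],1],[[0,0,0],[0,0,0],1]]}}

```text
clock: 12.42
ee_pos: [0.4819, -0.3479, 0.1735]
tcp_rot: [-2.282, 1.569, 1.144]
force: [-0.1, 0.4, -1.4]
grip_width: 0.0507
```

Run:
```python
from h import *
c=snap("wrist","w6")
im=np.vstack([c["pixels"]]); save(c,"w6")
plan([((.4815,-.3487,.07),-73.7)])
```

```text
t 12.47 tcp [ 0.4822 -0.3475  0.1739] jaw -73.6 q6 0.56 F [ 0.3  0.2 -1.7] w 0.0506 tips 0.014
   [0.1, -0.1, 0.0] [10.39, 0.1, 0.12]
  --
```

View pics/w6.png

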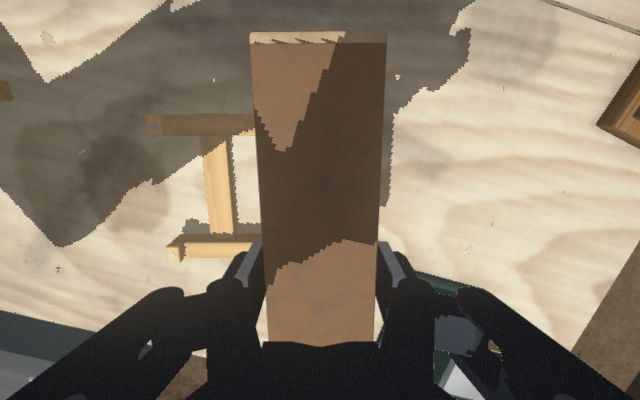

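Run:
```python
from h import *
c=load("pics/w6.npz");P=ray(c,[(152,122),(172,254)],.034)
d=P[0]-P[1];h=np.arctan2(d[1],d[0]);u=np.array([np.cos(h),np.sin(h)]);v=np.array([-u[1],u[0]])
C=P.mean(0)[:2]-.0915*v; print("rack",C.round(4),np.degrees(h),np.linalg.norm(d),"bays",C+.05*v,C-.05*v)
t=load("pics/t1.npz"); m=cv2.cvtColor(t["pixels"],cv2.COLOR_RGB2HSV); k=((m[...,0]>75)&(m[...,0]<100)&(m[...,1]>90)); k[:, :440]=0;k[:230]=0;k[:,510:]=0
y,x=np.nonzero(k); pts=np.c_[x,y]
for z in (.05,.12):
    Q=ray(t,pts,z)[:,:2]-[.4815,-.3487]; uu=np.array([.96,.281]); vv=np.array([-.281,.96]); lat=Q@vv; al=Q@uu; print(z,"vise nearest lat",np.sort(lat)[-5:],"along there",al[np.argsort(lat)[-5:]])
    n=abs(al)<.06; print("near-lat within along 6cm",np.sort(lat[n])[-3:])
```

```text
rack [ 0.4702 -0.3001] 16.64293566025625 0.12170964542660653 bays [ 0.45592714 -0.25217589] [ 0.48456778 -0.34798671]
0.05 vise nearest lat [-0.05547344 -0.05509784 -0.05374743 -0.03265628 -0.02725262] along there [-0.27823849 -0.27121785 -0.27415639 -0.19331795 -0.20531498]
near-lat within along 6cm []
0.12 vise nearest lat [-0.03396698 -0.03360796 -0.03231713 -0.0121566  -0.00699137] along there [-0.27193598 -0.26522512 -0.26803399 -0.19076242 -0.2022301 ]
near-lat within along 6cm []
```

Call:
{"fn": "send_rows", "kwargs": {"rows": [[[0,0,0],[2.5,0.05,0],1],[[0,0,0],[5.5,0.1,-0.05],1],[[0,0,0],[8.5,0.1,-0.05],1],[[0,0,0],[11,0.1,-0.05],1],[[0,0,0],[12,0.1,-0.05],1]]}}

```text
clock: 12.88
ee_pos: [0.4816, -0.3459, 0.0499]
tcp_rot: [-1.143, 1.565, 2.286]
force: [-2.0, -0.0, -3.1]
grip_width: 0.0507
```

Call:
{"fn": "send_rows", "kwargs": {"rows": [[[0,0,0],[0.3,0,0],1],[[0,0,0],[0.6,0,0],1],[[0,0,0],[0.8,0,0],1],[[0,0,0],[0.9,0,0],1],[[0,0,0],[0.9,0,0],1]]}}

```text
clock: 13.3
ee_pos: [0.4842, -0.3503, 0.0473]
tcp_rot: [2.252, 1.565, -0.604]
force: [0.6, 0.5, -1.9]
grip_width: 0.0506
```

Run:
```python
from h import *
plan([((.4832,-.3484,.0394),-73.6)])
```

```text
t 13.3 tcp [ 0.4842 -0.3503  0.0473] jaw -73.7 q6 0.56 F [ 0.6  0.5 -1.9] w 0.0506 tips 0.014
   [-0.1, -0.2, -0.2] [0.79, -0.21, 0.05]
  --
```

Call:
{"fn": "send_rows", "kwargs": {"rows": [[[0,0,0],[0.2,-0.15,0],1],[[0,0,0],[0.4,-0.15,0],1],[[0,0,0],[0.6,-0.15,0],1],[[0,0,0],[0.7,-0.15,0],1],[[0,0,0],[0.7,-0.15,0],1]]}}

```text
clock: 13.72
ee_pos: [0.4831, -0.3484, 0.0393]
tcp_rot: [2.363, 1.568, -0.494]
force: [-1.4, 1.4, 1.6]
grip_width: 0.0508
```

Call:
{"fn": "send_rows", "kwargs": {"rows": [[[0,0,0],[0.1,0,0],1],[[0,0,0],[0.1,0,0],1],[[0,0,0],[0.1,0,0],1]]}}

```text
clock: 13.97
ee_pos: [0.4831, -0.3484, 0.0393]
tcp_rot: [2.328, 1.568, -0.529]
force: [-3.1, 2.5, 6.9]
grip_width: 0.0504
```

Call:
{"fn": "send_rows", "kwargs": {"rows": [[[0,0,0],[0.1,0,0],1],[[0,0,0],[0.1,0,0],1],[[0,0,0],[0.1,0,0],1]]}}

```text
clock: 14.22
ee_pos: [0.4831, -0.3484, 0.0392]
tcp_rot: [2.312, 1.568, -0.545]
force: [-4.3, 3.1, 11.5]
grip_width: 0.051
```

Call:
{"fn": "send_rows", "kwargs": {"rows": [[[0,0,0],[-0.2,0,0],1],[[0,0,0],[-0.2,0,0],0],[[0,0,0],[-0.2,0,0],0],[[0,0,0],[-0.2,0,0],0],[[0,0,0],[-0.2,0,0],0]]}}

```text
clock: 14.63
ee_pos: [0.4829, -0.3482, 0.0382]
tcp_rot: [2.437, 1.569, -0.42]
force: [0.6, -0.2, 0.1]
grip_width: 0.0855
```

Call:
{"fn": "send_rows", "kwargs": {"rows": [[[0,0,0],[-2,0,0],0],[[0,0,0],[-5,0,0],0],[[0,0,0],[-9,0,0],0],[[0,0,0],[-13,0,0],0],[[0,0,0],[-17,0,0],0]]}}

```text
clock: 15.05
ee_pos: [0.4823, -0.3478, 0.2097]
tcp_rot: [2.591, 1.569, -0.266]
force: [0.8, -1.1, 0.2]
grip_width: 0.0856
```

Run:
```python
from h import *
c=snap("wrist","w7")
plan([((.538,.0132,.22),-73)])
```

```text
t 15.1 tcp [ 0.4853 -0.3504  0.2209] jaw -73.7 q6 0.57 F [ 2.1 -1.4  7.2] w 0.0857 tips 0.014
   [-0.3, -0.3, -0.5] [-0.14, -16.71, -7.64]
   [-0.3, -0.3, -0.5] [-0.05, -16.66, -7.74]
  --
```

Call:
{"fn": "send_rows", "kwargs": {"rows": [[[0,0,0],[0,-3,-1.4],0],[[0,0,0],[0,-6.5,-3],0],[[0,0,0],[0,-10,-4.6],0],[[0,0,0],[0,-13.5,-6.2],0],[[0,0,0],[-0.2,-16.7,-7.7],0]]}}

```text
clock: 15.52
ee_pos: [0.5093, -0.1642, 0.2097]
tcp_rot: [2.64, 1.569, -0.217]
force: [1.2, 0.4, 0.7]
grip_width: 0.0859
```

Call:
{"fn": "send_rows", "kwargs": {"rows": [[[0,0,0],[0,-3.5,-1.6],0],[[0,0,0],[0,-7,-3.2],0],[[0.5,0,0],[0,-10.5,-4.8],0],[[0.5,0,0],[0,-14,-6.4],0],[[0.5,0,0],[-0.2,-16.7,-7.7],0]]}}

```text
clock: 15.93
ee_pos: [0.5362, 0.0186, 0.2116]
tcp_rot: [2.735, 1.569, -0.129]
force: [0.4, 0.0, -0.6]
grip_width: 0.0855
```

Call:
{"fn": "send_rows", "kwargs": {"rows": [[[0,0,0],[0,0,0],0],[[0,0,0],[0,0,0],0],[[0,0,0],[0,0,0],0]]}}

```text
clock: 16.18
ee_pos: [0.5365, 0.0154, 0.2119]
tcp_rot: [2.048, 1.568, -0.817]
force: [-0.3, -0.0, 0.1]
grip_width: 0.0854
```

Run:
```python
from h import *
c=snap("wrist","w8"); im=c["pixels"]
plan([((.538,.0132,.22),-72.7)])
hsv=cv2.cvtColor(im,cv2.COLOR_RGB2HSV)
q=proj(c,[(.54+a*.9563*.08-b*.292*.031,.0132+a*.292*.08+b*.9563*.031,.057) for a,b in((1,1),(1,-1),(-1,-1),(-1,1))]);print("expected corners",q.round(0).tolist())
cx,cy=q.mean(0).astype(int)
for row in (int(cy)-60,int(cy),int(cy)+35): print(row,[tuple(hsv[row,x]) and (x,*map(int,hsv[row,x])) for x in range(cx-60,cx+61,6)])
```

```text
t 16.23 tcp [0.5364 0.0149 0.2119] jaw -74.2 q6 1.22 F [ 0.7 -0.6  0.2] w 0.0853 tips 0.014
   [-1.5, -0.1, -0.1] [-0.81, 0.21, -0.1]
  --
expected corners [[285.0, 98.0], [356.0, 97.0], [354.0, 263.0], [293.0, 264.0]]
120 [(262, 18, 54, 184), (268, 18, 57, 184), (274, 18, 56, 179), (280, 16, 55, 180), (286, 17, 64, 104), (292, 17, 92, 203), (298, 18, 93, 197), (304, 17, 93, 204), (310, 17, 93, 211), (316, 17, 93, 107), (322, 16, 88, 110), (328, 17, 91, 106), (334, 17, 90, 108), (340, 18, 92, 111), (346, 18, 90, 111), (352, 17, 88, 107), (358, 16, 110, 102), (364, 18, 46, 99), (370, 20, 47, 98), (376, 19, 49, 99), (382, 19, 62, 91)]
180 [(262, 20, 47, 191), (268, 19, 46, 192), (274, 19, 45, 182), (280, 19, 44, 179), (286, 18, 48, 186), (292, 17, 92, 202), (298, 18, 92, 197), (304, 16, 88, 101), (310, 17, 91, 104), (316, 16, 86, 107), (322, 16, 89, 112), (328, 16, 87, 112), (334, 17, 91, 107), (340, 17, 91, 107), (346, 16, 87, 108), (352, 17, 89, 106), (358, 19, 54, 100), (364, 18, 50, 101), (370, 21, 50, 102), (376, 17, 50, 101), (382, 20, 47, 98)]
215 [(262, 18, 50, 169), (268, 20, 49, 183), (274, 19, 46, 194), (280, 18, 48, 201), (286, 19, 51, 206), (292, 20, 79, 103), (298, 16, 90, 105), (304, 15, 88, 99), (310, 17, 92, 100), (316, 17, 91, 107), (322, 16, 92, 108), (328, 17, 91, 109), (334, 16, 86, 104), (340, 17, 89, 106), (346, 17, 94, 109), (352, 17, 92, 105), (358, 22, 45, 103), (364, 20, 54, 100), (370, 21, 53, 101), (376, 21, 43, 96), (382, 17, 41, 99)]
```

```bash
cat >> h.py <<'E'
def edges(c,rows,xlo,xhi,z,th=72):
    """left/right edges of the saturated wood per row -> line fits on plane z; returns heading deg, mid line points, width"""
    s=cv2.GaussianBlur(cv2.cvtColor(c["pixels"],cv2.COLOR_RGB2HSV)[...,1].astype(np.float32),(3,3),0)
    out=[]
    for rw in rows:
        a=s[rw,xlo:xhi]; m=(a>th).astype(np.int8); d=np.flatnonzero(np.diff(np.r_[0,m,0])).reshape(-1,2); i=np.argmax(d[:,1]-d[:,0]); l,q=d[i]
        out.append((rw,xlo+l-.5,xlo+q-.5))
    o=np.array(out,float); res=[]
    for k in (1,2):
        p=ray(c,np.c_[o[:,k],o[:,0]],z)[:,:2].astype(np.float32)
        res.append(cv2.fitLine(p,cv2.DIST_HUBER,0,.001,.001).ravel())
    return o,res
E
python3 - <<'E'
from h import *
c=load("pics/w8.npz"); o,(L,Q)=edges(c,range(110,250,5),255,400,.057)
print(o[::3])
for l in (L,Q): print("heading",np.degrees(np.arctan2(l[1]*np.sign(l[0]),abs(l[0]))).round(2))
h=np.arctan2(L[1]/L[0]+Q[1]/Q[0],2); n=np.array([-np.sin(h),np.cos(h)]); print("width",(L[2:]-Q[2:])@n,"mid off n",(L[2:]+Q[2:])@n/2,"TCP n",np.array([.5364,.0149])@n, "h",np.degrees(h))
hsv=cv2.cvtColor(c["pixels"],cv2.COLOR_RGB2HSV).astype(int)
for a,b in ((84,112),(252,282)): print([(r_,*hsv[r_,325:345].mean(0).round().astype(int)) for r_ in range(a,b,1)])
E
```

```text
[[110.  285.5 355.5]
 [125.  275.5 355.5]
 [140.  277.5 355.5]
 [155.  288.5 355.5]
 [170.  288.5 355.5]
 [185.  289.5 355.5]
 [200.  290.5 355.5]
 [215.  291.5 354.5]
 [230.  286.5 362.5]
 [245.  292.5 361.5]]
heading 17.19
heading 18.7
width 0.061969586 mid off n -0.15426446 TCP n -0.15110543250441552 h 17.94652
[(84, np.int64(15), np.int64(87), np.int64(75)), (85, np.int64(15), np.int64(96), np.int64(66)), (86, np.int64(14), np.int64(97), np.int64(67)), (87, np.int64(15), np.int64(97), np.int64(67)), (88, np.int64(14), np.int64(96), np.int64(67)), (89, np.int64(15), np.int64(95), np.int64(68)), (90, np.int64(15), np.int64(98), np.int64(68)), (91, np.int64(15), np.int64(96), np.int64(67)), (92, np.int64(14), np.int64(100), np.int64(67)), (93, np.int64(14), np.int64(100), np.int64(68)), (94, np.int64(14), np.int64(97), np.int64(67)), (95, np.int64(15), np.int64(101), np.int64(67)), (96, np.int64(15), np.int64(99), np.int64(68)), (97, np.int64(15), np.int64(97), np.int64(70)), (98, np.int64(17), np.int64(91), np.int64(98)), (99, np.int64(17), np.int64(92), np.int64(107)), (100, np.in
[... 1374 characters left out ...]
nt64(89)), (268, np.int64(18), np.int64(83), np.int64(88)), (269, np.int64(18), np.int64(83), np.int64(89)), (270, np.int64(17), np.int64(83), np.int64(89)), (271, np.int64(18), np.int64(82), np.int64(89)), (272, np.int64(17), np.int64(82), np.int64(89)), (273, np.int64(18), np.int64(82), np.int64(89)), (274, np.int64(17), np.int64(83), np.int64(89)), (275, np.int64(18), np.int64(62), np.int64(94)), (276, np.int64(20), np.int64(46), np.int64(97)), (277, np.int64(20), np.int64(46), np.int64(99)), (278, np.int64(19), np.int64(47), np.int64(100)), (279, np.int64(18), np.int64(47), np.int64(100)), (280, np.int64(19), np.int64(47), np.int64(100)), (281, np.int64(20), np.int64(46), np.int64(100))]
```

Run:
```python
from h import *
c=load("pics/w8.npz"); o,(L,Q)=edges(c,range(152,222,2),255,400,.057)
for l in (L,Q): print("heading",np.degrees(np.arctan2(l[1]/l[0],1)).round(2))
h=np.arctan2(L[1]/L[0]+Q[1]/Q[0],2); u=np.array([np.cos(h),np.sin(h)]); n=np.array([-u[1],u[0]])
E=ray(c,[(321,97.8),(323,262.7)],.057)[:,:2]; print("len",np.linalg.norm(E[0]-E[1]))
C=u*(E.mean(0)@u)+n*((L[2:]+Q[2:])@n/2); print("C",C,"width",(L[2:]-Q[2:])@n,"h",np.degrees(h))
plan([((*C,.12),-90+np.degrees(h)),((*C,.055),-90+np.degrees(h))])
# plate 1 on the rest, from w4, same method
c=load("pics/w4.npz"); s=cv2.cvtColor(c["pixels"],cv2.COLOR_RGB2HSV).astype(int)
o,(L,Q)=edges(c,range(140,232,3),250,390,.036); h=np.arctan2(L[1]/L[0]+Q[1]/Q[0],2); u=np.array([np.cos(h),np.sin(h)]); n=np.array([-u[1],u[0]])
print("rest plate w",(L[2:]-Q[2:])@n,"h",np.degrees(h),[np.degrees(np.arctan2(l[1]/l[0],1)).round(2) for l in (L,Q)],o[::8].tolist(),"lat",(L[2:]+Q[2:])@n/2,"tcp lat",np.array([.4594,.3067])@n)
for a,b in((94,110),(258,276)): print([(r_,*s[r_,310:330].mean(0).round().astype(int).tolist()) for r_ in range(a,b)])
```

```text
heading 17.15
heading 16.68
len 0.15884647838082785
C [0.54037325 0.01302168] width 0.06143984 h 16.917269
t 16.23 tcp [0.5364 0.0149 0.2119] jaw -74.2 q6 1.22 F [ 0.7 -0.6  0.2] w 0.0853 tips 0.014
   [-1.1, -0.1, -0.1] [9.2, 0.27, -0.32]
  --
   [0.0, 0.0, 0.0] [6.5, 0.0, -0.0]
  --
rest plate w 0.062049337 h 13.870742 [np.float32(13.39), np.float32(14.35)] [[140.0, 285.5, 354.5], [164.0, 286.5, 353.5], [188.0, 287.5, 353.5], [212.0, 287.5, 352.5]] lat 0.18708122 tcp lat 0.18762329154908658
[(94, 16, 96, 102), (95, 17, 96, 102), (96, 17, 96, 103), (97, 16, 97, 102), (98, 16, 98, 102), (99, 16, 97, 103), (100, 16, 97, 103), (101, 17, 94, 112), (102, 17, 91, 143), (103, 17, 91, 157), (104, 17, 92, 172), (105, 17, 92, 174), (106, 17, 92, 175), (107, 17, 91, 175), (108, 17, 92, 179), (109, 17, 91, 180)]
[(258, 17, 92, 211), (259, 17, 93, 211), (260, 17, 93, 212), (261, 17, 92, 212), (262, 17, 93, 213), (263, 17, 92, 213), (264, 17, 93, 214), (265, 17, 93, 214), (266, 17, 95, 148), (267, 17, 98, 107), (268, 16, 98, 102), (269, 16, 99, 101), (270, 17, 97, 101), (271, 16, 97, 98), (272, 17, 95, 94), (273, 16, 96, 93), (274, 16, 94, 94), (275, 17, 97, 93)]
```

Call:
{"fn": "send_rows", "kwargs": {"rows": [[[-1.1,0,0],[3,0.25,-0.3],0],[[-1.1,-0.1,-0.1],[6,0.25,-0.3],0],[[-1.1,-0.1,-0.1],[9,0.25,-0.3],0],[[-1.1,-0.1,-0.1],[12,0.25,-0.3],0],[[-1.1,-0.1,-0.1],[13.5,0.25,-0.3],0]]}}

```text
clock: 16.65
ee_pos: [0.5378, 0.0123, 0.0728]
tcp_rot: [-0.331, 1.564, 3.103]
force: [-1.0, -0.0, 0.2]
grip_width: 0.0857
```

Call:
{"fn": "send_rows", "kwargs": {"rows": [[[0,0,0],[0.8,0,0],0],[[0,0,0],[1.5,0,0],0],[[0,0,0],[1.8,0,0],0],[[0,0,0],[1.8,0,0],0],[[0,0,0],[1.8,0,0],0]]}}

```text
clock: 17.07
ee_pos: [0.5414, 0.0137, 0.0607]
tcp_rot: [2.767, 1.568, -0.08]
force: [-0.2, -1.1, 0.5]
grip_width: 0.0856
```

Run:
```python
from h import *
plan([((.5404,.0130,.0530),-73)])
```

```text
t 17.07 tcp [0.5414 0.0137 0.0607] jaw -73.1 q6 1.2 F [-0.2 -1.1  0.5] w 0.0856 tips 0.014
   [-0.1, -0.1, -0.1] [0.77, 0.03, 0.12]
  --
```

Call:
{"fn": "send_rows", "kwargs": {"rows": [[[0,0,0],[0.4,0.05,0.05],0],[[0,0,0],[0.7,0.05,0.05],0],[[0,0,0],[0.7,0.05,0.05],0],[[0,0,0],[0.7,0.05,0.05],0],[[0,0,0],[0.7,0.05,0.05],0.2]], "newtons": 40}}

```text
clock: 17.48
ee_pos: [0.5402, 0.0135, 0.0525]
tcp_rot: [3.007, 1.571, 0.16]
force: [0.1, 0.1, 0.4]
grip_width: 0.0755
```

Call:
{"fn": "send_rows", "kwargs": {"rows": [[[0,0,0],[0,0,0],0.3],[[0,0,0],[0,0,0],1],[[0,0,0],[0,0,0],1],[[0,0,0],[0,0,0],1],[[0,0,0],[0,0,0],1]]}}

```text
clock: 17.9
ee_pos: [0.5405, 0.0134, 0.0528]
tcp_rot: [2.939, 1.57, 0.093]
force: [0.4, -0.1, 3.0]
grip_width: 0.061
```

Call:
{"fn": "send_rows", "kwargs": {"rows": [[[0,0,0],[0,0,0],1],[[0,0,0],[0,0,0],1]]}}

```text
clock: 18.07
ee_pos: [0.5405, 0.0134, 0.0528]
tcp_rot: [2.954, 1.57, 0.107]
force: [0.7, 0.6, 3.1]
grip_width: 0.0609
```

Call:
{"fn": "send_rows", "kwargs": {"rows": [[[0,0,0],[-0.7,0,0],1],[[0,0,0],[-2.5,0,0],1],[[0,0,0],[-6,0,0],1],[[0,0,0],[-9.5,0,0],1],[[0,0,0],[-12.5,0,0],1]]}}

```text
clock: 18.48
ee_pos: [0.5396, 0.0134, 0.1788]
tcp_rot: [-0.23, 1.57, -3.076]
force: [1.1, -0.0, 0.3]
grip_width: 0.0613
```

Run:
```python
from h import *
plan([((.4601,.3069,.175),-76.1)])
```

```text
t 18.48 tcp [0.5396 0.0134 0.1788] jaw -73.1 q6 1.2 F [ 1.1 -0.   0.3] w 0.0613 tips 0.014
   [1.5, 0.0, 0.0] [0.19, -15.2, -0.47]
   [1.5, 0.0, 0.0] [0.19, -15.21, -0.07]
  --
```

Call:
{"fn": "send_rows", "kwargs": {"rows": [[[0.5,0,0],[0,-2,-0.1],1],[[1.5,0,0],[0,-5,-0.2],1],[[1.5,0,0],[0.1,-8.5,-0.3],1],[[1.5,0,0],[0.2,-12,-0.4],1],[[1.5,0,0],[0.2,-15.2,-0.5],1]]}}

```text
clock: 18.9
ee_pos: [0.4993, 0.1615, 0.1747]
tcp_rot: [-0.202, 1.569, -3.075]
force: [0.4, -0.5, -1.6]
grip_width: 0.0609
```

Call:
{"fn": "send_rows", "kwargs": {"rows": [[[0.5,0,0],[0,-3.5,0],1],[[1.5,0,0],[0,-7,0],1],[[1.5,0,0],[0.1,-10.5,0],1],[[1.5,0,0],[0.2,-13.5,0],1],[[1.5,0,0],[0.2,-15.2,-0.1],1]]}}

```text
clock: 19.32
ee_pos: [0.4591, 0.3097, 0.1725]
tcp_rot: [-0.351, 1.568, 3.036]
force: [0.1, 0.3, -0.1]
grip_width: 0.0609
```

Call:
{"fn": "send_rows", "kwargs": {"rows": [[[0,0,0],[2.5,0,0],1],[[0,0,0],[5,0,0],1],[[0,0,0],[7.5,0,0],1],[[0,0,0],[9.5,0,0],1],[[0,0,0],[10.5,0,0],1]]}}

```text
clock: 19.73
ee_pos: [0.4587, 0.3059, 0.0643]
tcp_rot: [0.261, 1.563, -2.638]
force: [-0.5, 0.4, -1.9]
grip_width: 0.0609
```

Call:
{"fn": "send_rows", "kwargs": {"rows": [[[0,0,0],[0,0,0],1],[[0,0,0],[0,0,0],1],[[0,0,0],[0,0,0],1],[[0,0,0],[0,0,0],1]]}}

```text
clock: 20.07
ee_pos: [0.4624, 0.3076, 0.0704]
tcp_rot: [-2.889, 1.567, 0.495]
force: [-0.5, -0.0, -0.7]
grip_width: 0.0607
```

Run:
```python
from h import *
plan([((.4601,.3069,.0455),-76.1)])
```

```text
t 20.07 tcp [0.4624 0.3076 0.0704] jaw -76.1 q6 1.81 F [-0.5 -0.  -0.7] w 0.0607 tips 0.014
   [0.0, -0.2, 0.1] [2.49, 0.02, 0.25]
  --
```

Call:
{"fn": "send_rows", "kwargs": {"rows": [[[0,-0.1,0],[1,0,0.15],1],[[0,-0.1,0],[1.8,0,0.2],1],[[0,-0.1,0],[2.1,0,0.2],1],[[0,-0.1,0],[2.2,0,0.2],1],[[0,-0.1,0],[2.2,0,0.2],1]]}}

```text
clock: 20.48
ee_pos: [0.4587, 0.3063, 0.0455]
tcp_rot: [0.113, 1.568, -2.786]
force: [-0.1, -0.1, -0.5]
grip_width: 0.0608
```

Call:
{"fn": "send_rows", "kwargs": {"rows": [[[0,0,0],[0,0,0],1],[[0,0,0],[0,0,0],1],[[0,0,0],[0,0,0],1]]}}

```text
clock: 20.73
ee_pos: [0.4595, 0.3067, 0.0467]
tcp_rot: [-0.269, 1.57, 3.116]
force: [0.2, 0.6, -1.1]
grip_width: 0.0609
```

Run:
```python
from h import *
plan([((.4601,.3069,.0438),-76.1)])
```

```text
t 20.73 tcp [0.4595 0.3067 0.0467] jaw -76.1 q6 1.81 F [ 0.2  0.6 -1.1] w 0.0609 tips 0.014
   [0.0, 0.1, 0.0] [0.29, -0.0, -0.06]
  --
```

Call:
{"fn": "send_rows", "kwargs": {"rows": [[[0,0,0],[0.1,0,-0.06],1],[[0,0,0],[0.2,0,-0.06],1],[[0,0,0],[0.25,0,-0.06],1],[[0,0,0],[0.25,0,-0.06],1],[[0,0,0],[0.25,0,-0.06],1]]}}

```text
clock: 21.15
ee_pos: [0.4601, 0.3069, 0.0442]
tcp_rot: [-0.362, 1.57, 3.022]
force: [-0.3, -0.4, 1.1]
grip_width: 0.0612
```

Call:
{"fn": "send_rows", "kwargs": {"rows": [[[0,0,0],[0.1,0,0],1],[[0,0,0],[0.1,0,0],1],[[0,0,0],[0.1,0,0],1]]}}

```text
clock: 21.4
ee_pos: [0.4602, 0.307, 0.0437]
tcp_rot: [-0.697, 1.57, 2.688]
force: [-0.4, -0.1, 4.8]
grip_width: 0.0613
```

Call:
{"fn": "send_rows", "kwargs": {"rows": [[[0,0,0],[0.1,0,0],1],[[0,0,0],[0.1,0,0],1],[[0,0,0],[0.1,0,0],1]]}}

```text
clock: 21.65
ee_pos: [0.4602, 0.307, 0.0437]
tcp_rot: [-0.835, 1.57, 2.55]
force: [-2.9, -2.2, 9.2]
grip_width: 0.061
```

Contact at the expected height; release, rise and check squareness.

Call:
{"fn": "send_rows", "kwargs": {"rows": [[[0,0,0],[-0.15,0,0],1],[[0,0,0],[-0.15,0,0],0],[[0,0,0],[-0.15,0,0],0],[[0,0,0],[-0.15,0,0],0],[[0,0,0],[-0.15,0,0],0]]}}

```text
clock: 22.07
ee_pos: [0.4595, 0.3066, 0.0427]
tcp_rot: [0.074, 1.568, -2.825]
force: [0.4, 0.1, -0.6]
grip_width: 0.0851
```

Call:
{"fn": "send_rows", "kwargs": {"rows": [[[0,0,0],[-2,0,0],0],[[0,0,0],[-5,0,0],0],[[0,0,0],[-8.5,0,0],0],[[0,0,0],[-12,0,0],0],[[0,0,0],[-15,0,0],0]]}}

```text
clock: 22.48
ee_pos: [0.4602, 0.3069, 0.1955]
tcp_rot: [-0.593, 1.57, 2.791]
force: [0.2, 1.1, 1.0]
grip_width: 0.0854
```

Call:
{"fn": "send_rows", "kwargs": {"rows": [[[0,0,0],[0,0,0],0],[[0,0,0],[0,0,0],0]]}}

```text
clock: 22.65
ee_pos: [0.4612, 0.3074, 0.196]
tcp_rot: [-2.78, 1.567, 0.605]
force: [-0.1, 0.4, -0.6]
grip_width: 0.0853
```

Run:
```python
from h import *
c=snap("wrist","w9"); t=snap("top","t9"); s=cv2.cvtColor(c["pixels"],cv2.COLOR_RGB2HSV).astype(int)
o,(L,Q)=edges(c,range(140,232,3),250,390,.048); h=np.arctan2(L[1]/L[0]+Q[1]/Q[0],2); u=np.array([np.cos(h),np.sin(h)]); n=np.array([-u[1],u[0]])
print("top plate w",(L[2:]-Q[2:])@n,"h",np.degrees(h),[np.degrees(np.arctan2(l[1]/l[0],1)).round(2) for l in (L,Q)],o[::6].tolist(),"lat",(L[2:]+Q[2:])@n/2)
for a,b in((75,110),(262,295)): print([(r_,*s[r_,310:330].mean(0).round().astype(int).tolist()[1:]) for r_ in range(a,b)])
plan([((.536,.0125,.22),-73)])
```

```text
top plate w 0.062203396 h 14.071983 [np.float32(13.83), np.float32(14.31)] [[140.0, 285.5, 355.5], [158.0, 285.5, 354.5], [176.0, 286.5, 354.5], [194.0, 287.5, 354.5], [212.0, 287.5, 353.5], [230.0, 281.5, 357.5]] lat 0.18510818
[(75, 100, 128), (76, 99, 129), (77, 100, 128), (78, 97, 121), (79, 95, 108), (80, 96, 104), (81, 96, 100), (82, 95, 94), (83, 95, 93), (84, 94, 92), (85, 93, 92), (86, 94, 92), (87, 94, 90), (88, 94, 88), (89, 91, 86), (90, 93, 89), (91, 96, 95), (92, 96, 98), (93, 96, 101), (94, 96, 102), (95, 96, 101), (96, 95, 101), (97, 96, 101), (98, 97, 102), (99, 98, 102), (100, 98, 102), (101, 98, 102), (102, 97, 102), (103, 97, 100), (104, 90, 126), (105, 90, 155), (106, 92, 168), (107, 90, 170), (108, 92, 170), (109, 92, 169)]
[(262, 92, 211), (263, 93, 212), (264, 93, 211), (265, 93, 212), (266, 93, 212), (267, 93, 213), (268, 92, 214), (269, 92, 214), (270, 93, 214), (271, 95, 141), (272, 97, 98), (273, 97, 93), (274, 95, 93), (275, 96, 94), (276, 96, 92), (277, 96, 93), (278, 95, 92), (279, 96, 94), (280, 99, 110), (281, 102, 130), (282, 105, 155), (283, 105, 182), (284, 106, 187), (285, 106, 188), (286, 106, 188), (287, 106, 187), (288, 106, 184), (289, 106, 182), (290, 105, 179), (291, 105, 178), (292, 105, 178), (293, 69, 182), (294, 51, 185)]
t 22.75 tcp [0.4595 0.3065 0.1919] jaw -76.1 q6 1.81 F [ 0.1  0.7 -0.4] w 0.0855 tips 0.014
   [-1.5, 0.1, -0.0] [-1.4, 15.19, -0.17]
   [-1.5, 0.1, -0.0] [-1.4, 15.19, 0.23]
  --
```

Call:
{"fn": "send_rows", "kwargs": {"rows": [[[-1.5,0,0],[-1.4,3,0],0],[[-1.5,0,0],[-1.4,6.5,0],0],[[-1.5,0,0],[-1.4,10,-0.1],0],[[-1.5,0,0],[-1.4,13.5,-0.1],0],[[-1.5,0,0],[-1.4,15.2,-0.2],0]]}}

```text
clock: 23.17
ee_pos: [0.498, 0.1562, 0.2045]
tcp_rot: [0.204, 1.564, -2.671]
force: [0.9, 0.3, 1.0]
grip_width: 0.0853
```

Call:
{"fn": "send_rows", "kwargs": {"rows": [[[-1.5,0,0],[-1.4,3.5,0],0],[[-1.5,0,0],[-1.4,7,0.1],0],[[-1.5,0,0],[-1.4,10.5,0.1],0],[[-1.5,0,0],[-1.4,13.5,0.2],0],[[-1.5,0,0],[-1.4,15.2,0.2],0]]}}

```text
clock: 23.58
ee_pos: [0.5364, 0.0095, 0.2183]
tcp_rot: [-0.101, 1.564, -2.95]
force: [0.3, 0.0, -0.0]
grip_width: 0.0854
```

Call:
{"fn": "send_rows", "kwargs": {"rows": [[[0,0,0],[0,0,0],0],[[0,0,0],[0,0,0],0],[[0,0,0],[0,0,0],0]]}}

```text
clock: 23.83
ee_pos: [0.5363, 0.0133, 0.2195]
tcp_rot: [-0.416, 1.566, 3.022]
force: [1.2, 0.5, -0.9]
grip_width: 0.0853
```

Run:
```python
from h import *
P=ray(load("pics/w9.npz"),[(320,103.8),(320.5,270.8)],.048);Q=ray(load("pics/w4.npz"),[(320,101.5),(320.5,266.2)],.036)
u=np.array([.9707,.2402,0]); print("along top",P@u,(P@u).mean(),"low",Q@u,(Q@u).mean())
c=snap("wrist","w10"); o,(L,Q)=edges(c,range(160,226,2),255,400,.045,68)
print(o[::5].tolist(),[np.degrees(np.arctan2(l[1]/l[0],1)).round(2) for l in (L,Q)])
h=np.arctan2(L[1]/L[0]+Q[1]/Q[0],2); u=np.array([np.cos(h),np.sin(h)]); n=np.array([-u[1],u[0]])
print("w",(L[2:]-Q[2:])@n,"h",np.degrees(h))
s=cv2.cvtColor(c["pixels"],cv2.COLOR_RGB2HSV).astype(int); x=int(o[:,1:].mean())
v=s[60:320,x+5:x+20,1:].mean(1); d=np.abs(np.diff(v[:,1])); i=np.flatnonzero(d>9); print([(60+k+1,v[k].round().tolist(),v[k+1].round().tolist()) for k in i])
m=(L[2:]+Q[2:])@n/2; print("centre at along .5155:",(u*(np.array([.536,.0125])@u)+n*m).round(4))
plan([((.536,.0125,.12),-90+np.degrees(h))])
```

```text
along top [0.59929493 0.44041912] 0.5198570260043154 low [0.59977329 0.44092538] 0.52034933650793
[[160.0, 296.5, 347.5], [170.0, 295.5, 347.5], [180.0, 296.5, 346.5], [190.0, 296.5, 346.5], [200.0, 296.5, 346.5], [210.0, 296.5, 345.5], [220.0, 297.5, 345.5]] [np.float32(16.31), np.float32(16.4)]
w 0.05081599 h 16.356482
[(np.int64(83), [77.0, 94.0], [87.0, 78.0]), (np.int64(234), [92.0, 68.0], [84.0, 84.0])]
centre at along .5155: [0.5364 0.0112]
t 23.88 tcp [0.5364 0.0137 0.22  ] jaw -73.0 q6 1.19 F [-0.1  0.5 -0.3] w 0.0852 tips 0.014
   [0.6, 0.2, 0.1] [10.0, 0.12, 0.04]
  --
```

Run:
```python
from h import *
c=load("pics/w10.npz"); P=ray(c,[(322,83),(322,234)],.045)[:,:2]; u=np.array([.9594,.2821]); print(P@u,(P@u).mean()-.02,np.array([.5364,.0112])@u)
n=np.array([-.2821,.9594]); C=u*((P@u).mean()-.02)+n*(np.array([.5364,.0112])@n); print(C)
plan([((*C,.07),-73.6)])
```

```text
[0.61359496 0.46413042] 0.5188626886273672 0.51778168
[0.53745255 0.01150527]
t 23.88 tcp [0.5364 0.0137 0.22  ] jaw -73.0 q6 1.19 F [-0.1  0.5 -0.3] w 0.0852 tips 0.014
   [0.6, 0.2, 0.1] [15.0, 0.26, -0.09]
  --
```

Call:
{"fn": "send_rows", "kwargs": {"rows": [[[0.6,0.1,0.1],[4,0.25,-0.05],0],[[0.6,0.1,0.1],[8,0.25,-0.1],0],[[0.6,0.1,0.1],[11.5,0.25,-0.1],0],[[0.6,0.1,0.1],[14,0.25,-0.1],0],[[0.6,0.1,0.1],[15.5,0.25,-0.1],0]]}}

```text
clock: 24.3
ee_pos: [0.5355, 0.0123, 0.0618]
tcp_rot: [-0.197, 1.564, -3.052]
force: [0.0, 0.1, 1.2]
grip_width: 0.0852
```

Call:
{"fn": "send_rows", "kwargs": {"rows": [[[0,0,0],[0.8,0,0],0],[[0,0,0],[1.5,0,0],0],[[0,0,0],[1.8,0,0],0],[[0,0,0],[1.8,0,0],0],[[0,0,0],[1.8,0,0],0]]}}

```text
clock: 24.72
ee_pos: [0.5395, 0.0107, 0.0496]
tcp_rot: [2.329, 1.567, -0.527]
force: [0.0, -0.8, 0.4]
grip_width: 0.0853
```

Run:
```python
from h import *
plan([((.537,.0114,.0394),-73.6)])
```

```text
t 24.72 tcp [0.5395 0.0107 0.0496] jaw -73.7 q6 1.2 F [ 0.  -0.8  0.4] w 0.0853 tips 0.014
   [-0.1, -0.1, -0.1] [1.02, -0.14, 0.22]
  --
```

Call:
{"fn": "send_rows", "kwargs": {"rows": [[[0,0,0],[0.5,-0.1,0.1],0],[[0,0,0],[0.9,-0.1,0.15],0],[[0,0,0],[0.9,-0.1,0.15],0],[[0,0,0],[0.9,-0.1,0.15],0.2],[[0,0,0],[0.9,-0.1,0.15],0.3]], "newtons": 50}}

```text
clock: 25.13
ee_pos: [0.5369, 0.011, 0.0394]
tcp_rot: [1.694, 1.569, -1.163]
force: [-0.1, 0.3, 0.1]
grip_width: 0.0639
```

Call:
{"fn": "send_rows", "kwargs": {"rows": [[[0,0,0],[0,0,0],1],[[0,0,0],[0,0,0],1],[[0,0,0],[0,0,0],1],[[0,0,0],[0,0,0],1],[[0,0,0],[0,0,0],1]]}}

```text
clock: 25.55
ee_pos: [0.5373, 0.011, 0.0399]
tcp_rot: [2.101, 1.568, -0.755]
force: [1.0, -0.5, 3.3]
grip_width: 0.0509
```

Call:
{"fn": "send_rows", "kwargs": {"rows": [[[0,0,0],[-0.7,0,0],1],[[0,0,0],[-2.5,0,0],1],[[0,0,0],[-6,0,0],1],[[0,0,0],[-10,0,0],1],[[0,0,0],[-14,0,0],1]]}}

```text
clock: 25.97
ee_pos: [0.5352, 0.0114, 0.1791]
tcp_rot: [-0.016, 1.567, -2.873]
force: [1.4, 0.2, -1.2]
grip_width: 0.0508
```

Run:
```python
from h import *
plan([((.4548,-.2524,.175),-73.6)])
```

```text
t 25.97 tcp [0.5352 0.0114 0.1791] jaw -73.7 q6 1.2 F [ 1.4  0.2 -1.2] w 0.0508 tips 0.014
   [-0.0, 0.1, 0.0] [0.24, 11.53, 7.56]
   [-0.0, 0.1, 0.0] [0.22, 11.52, 7.57]
  --
```

Call:
{"fn": "send_rows", "kwargs": {"rows": [[[0,0,0],[0,1.8,1.2],1],[[0,0,0],[0,4.2,2.8],1],[[0,0,0],[0.1,6.8,4.5],1],[[0,0,0],[0.2,9.2,6],1],[[0,0,0],[0.2,11.5,7.6],1]]}}

```text
clock: 26.38
ee_pos: [0.4949, -0.1213, 0.1767]
tcp_rot: [0.243, 1.569, -2.613]
force: [1.0, -0.1, -1.7]
grip_width: 0.0508
```

Call:
{"fn": "send_rows", "kwargs": {"rows": [[[0,0,0],[0,2.4,1.6],1],[[0,0,0],[0,4.8,3.2],1],[[0,0,0],[0.1,7.2,4.8],1],[[0,0,0],[0.2,9.6,6.4],1],[[0,0,0],[0.2,11.5,7.6],1]]}}

```text
clock: 26.8
ee_pos: [0.4539, -0.2537, 0.1747]
tcp_rot: [0.077, 1.569, -2.781]
force: [-0.2, 0.8, -1.9]
grip_width: 0.0506
```

Call:
{"fn": "send_rows", "kwargs": {"rows": [[[0,0,0],[0,0,0],1],[[0,0,0],[0,0,0],1],[[0,0,0],[2.5,0,0],1],[[0,0,0],[5,0,0],1],[[0,0,0],[8,0,0],1]]}}

```text
clock: 27.22
ee_pos: [0.4567, -0.2516, 0.0962]
tcp_rot: [2.199, 1.566, -0.657]
force: [0.2, -0.9, -2.3]
grip_width: 0.0503
```

Call:
{"fn": "send_rows", "kwargs": {"rows": [[[0,0,0],[1.5,0,0],1],[[0,0,0],[2.5,0,0],1],[[0,0,0],[3,0,0],1],[[0,0,0],[3,0,0],1],[[0,0,0],[3,0,0],1]]}}

```text
clock: 27.63
ee_pos: [0.4563, -0.2524, 0.0666]
tcp_rot: [1.97, 1.568, -0.886]
force: [0.9, -0.6, -2.1]
grip_width: 0.0507
```

Run:
```python
from h import *
plan([((.4546,-.2525,.0420),-73.6)])
```

```text
t 27.63 tcp [ 0.4563 -0.2524  0.0666] jaw -73.6 q6 0.67 F [ 0.9 -0.6 -2.1] w 0.0507 tips 0.014
   [-0.0, -0.1, -0.2] [2.46, -0.04, 0.17]
  --
```

Call:
{"fn": "send_rows", "kwargs": {"rows": [[[0,0,0],[0.8,0,0.1],1],[[0,0,0],[1.6,0,0.1],1],[[0,0,0],[2.2,0,0.1],1],[[0,0,0],[2.4,0,0.1],1],[[0,0,0],[2.4,0,0.1],1]]}}

```text
clock: 28.05
ee_pos: [0.4539, -0.2523, 0.0406]
tcp_rot: [-0.08, 1.57, -2.937]
force: [0.2, 0.1, -1.6]
grip_width: 0.0506
```

Call:
{"fn": "send_rows", "kwargs": {"rows": [[[0,0,0],[0.1,0,0],1],[[0,0,0],[0.2,0,0],1],[[0,0,0],[0.25,0,0],1],[[0,0,0],[0.25,0,0],1]]}}

```text
clock: 28.38
ee_pos: [0.4549, -0.2529, 0.0398]
tcp_rot: [1.813, 1.568, -1.044]
force: [-0.4, -0.2, 0.7]
grip_width: 0.0505
```

Call:
{"fn": "send_rows", "kwargs": {"rows": [[[0,0,0],[0.1,0,0],1],[[0,0,0],[0.1,0,0],1],[[0,0,0],[0.1,0,0],1]]}}

```text
clock: 28.63
ee_pos: [0.4549, -0.2529, 0.0398]
tcp_rot: [1.821, 1.568, -1.036]
force: [-2.0, 1.8, 5.8]
grip_width: 0.0506
```

Call:
{"fn": "send_rows", "kwargs": {"rows": [[[0,0,0],[-0.1,0,0],1],[[0,0,0],[-0.1,0,0],0],[[0,0,0],[-0.1,0,0],0],[[0,0,0],[-0.1,0,0],0],[[0,0,0],[-0.1,0,0],0]]}}

```text
clock: 29.05
ee_pos: [0.4547, -0.2527, 0.0391]
tcp_rot: [1.664, 1.569, -1.193]
force: [0.7, -0.4, -0.4]
grip_width: 0.0853
```

Call:
{"fn": "send_rows", "kwargs": {"rows": [[[0,0,0],[-2,0,0],0],[[0,0,0],[-5,0,0],0],[[0,0,0],[-9,0,0],0],[[0,0,0],[-13,0,0],0],[[0,0,0],[-17,0,0],0]]}}

```text
clock: 29.47
ee_pos: [0.4542, -0.2521, 0.2106]
tcp_rot: [1.261, 1.57, -1.595]
force: [1.2, -0.7, -0.5]
grip_width: 0.0855
```

Call:
{"fn": "send_rows", "kwargs": {"rows": [[[0,0,0],[-3,0,-2],0],[[0,0,0],[-5,0,-5],0],[[0,0,0],[-5,0,-8],0],[[0,0,0],[-5,0,-8],0],[[0,0,0],[-5,0,-8],0]]}}

```text
clock: 29.88
ee_pos: [0.5321, -0.2294, 0.2585]
tcp_rot: [0.823, 1.569, -2.032]
force: [-0.2, 0.7, -0.6]
grip_width: 0.0854
```

Run:
```python
from h import *
plan([((.4,-.1,.25),-73.6)])
w=snap("wrist","w11"); t=snap("top","t11")
b=cv2.resize(t["pixels"][180:280,210:460],(600,240),interpolation=cv2.INTER_CUBIC)
o=np.zeros((600,600,3),np.uint8); o[:360]=cv2.resize(w["pixels"],(576,360))[:,:] if 0 else cv2.copyMakeBorder(cv2.resize(w["pixels"],(576,360)),0,0,0,24,cv2.BORDER_CONSTANT); o[360:]=b
cv2.imwrite("pics/m11.png",o[...,::-1])
```

```text
t 29.88 tcp [ 0.5321 -0.2294  0.2585] jaw -73.6 q6 0.78 F [-0.2  0.7 -0.6] w 0.0854 tips 0.014
   [0.0, 0.1, -0.1] [0.84, -16.15, 9.01]
  --
```

View pics/m11.png

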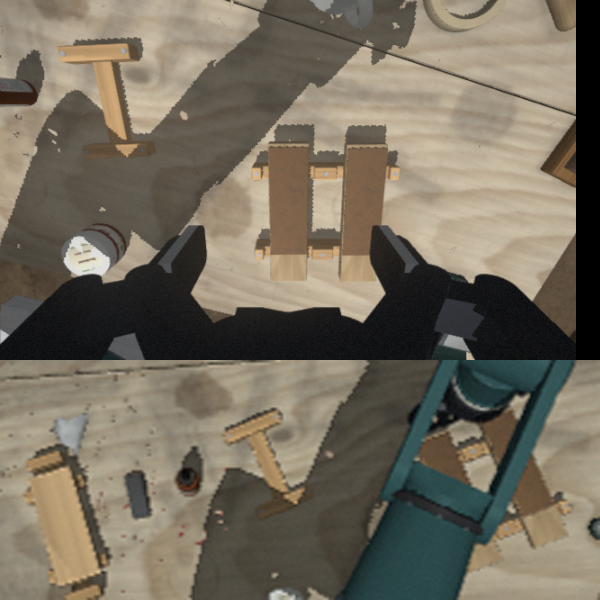

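Call:
{"fn": "send_rows", "kwargs": {"rows": [[[0,0,0],[0,0,0],0],[[0,0,0],[0,0,0],0],[[0,0,0],[0,0,0],0]]}}

```text
clock: 30.23
ee_pos: [0.5305, -0.2302, 0.259]
tcp_rot: [1.369, 1.569, -1.489]
force: [0.4, -0.2, 0.2]
grip_width: 0.0855
```

```bash
python3 -c "
from bench import r; print(r.finish_job())"
```

```text
the job is handed in; nothing more can be done
None
```

I unloaded the stack from the top down, one piece at a time, and handed the job in at 30.2 s. Both spacer plates are piled on the rest, and each strop lies leather side up in its own bay. Every piece was lowered until it touched, with about 6–12 N at contact, before I let go.

- **Plates:** the two agree to about 0.5 mm along their length, 0.2 mm across and 0.2° in angle, close to the limit of the camera measurement.
- **Strops:** in the last wrist picture each lies between the blocks of its bay, across both bearers. I judged this by eye and did not measure the gaps. Both touched down at the height expected for resting on the bearers.
- **Other things on the bench:** the ink bottle and iron block look where they were in the last top view. The mallet, mug and glue bottle were not checked again at the end, but the arm stayed well away from them. A force reading of 7 N in free air came as the arm stopped a quick lift, with nothing near it.

No check failed. The only disagreement was 2–3 mm between separate measurements of the rack's centre, so I averaged them. Each bay leaves about 9 mm on either side of a strop.

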